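Dry-stack a guitar neck heel

ROBOT

A 7-joint arm with a two-finger parallel gripper is mounted at the origin on the work surface. World frame = base frame: x ahead of the robot, y to its left, z up, the work surface at z = 0. Lengths are in m, angles in rad, forces in N, time in s.
With the tool pointing down it reaches from about 0.35 to 0.9 m from the base axis. Payload 8.1 kg.
Tool frame: the origin (TCP) lies between the finger pads; the fingertips stand 19 mm ahead of it and the grasp point (between the pads) is the TCP (arm.tips_ahead is the distance from the TCP to the fingertips, in m); z points along the fingers, y is the direction in which the jaws open and shut (so a half turn about z gives the same grasp; the last joint's range is limited). The gripper opens to 92 mm and grips with 3 to 60 N. Pads are 19 mm wide; open, the fingers measure 130 mm over their backs; the gripper's body (75 mm by 190 mm) begins 47 mm behind the grasp point.
Start: joints at [1.197, 0.434, 0.025, 1.573, -0.012, 1.134, -0.075], TCP at [0.167, -0.602, 0.246] pointing down, gripper open.
Joint ranges: [-2.62, 2.62], [-0.44, 2.09], [-1.27, 1.32], [0.08, 2.57], [-1.32, 4.46], [0.12, 2], [-2.74, 2.74]. Speed limits (rad/s): [2.22, 2.22, 3.01, 3.01, 3.14, 3.14, 3.14].

INTERFACE

Orientations are given as a 3x3 rotation matrix whose columns are the frame's x, y, z axes.
In Python, from station import arm gives the robot as it stands.
- The arm moves only by the tool drive_tool, never from a script. Its argument "steps" is a list of rows, each a list of 2 entries, a list of its own where there are three numbers: the shift along the tool's x, y, z scaled (see below), then the turn about the tool's z scaled (see below). A call has 1 to 20 rows; each row is the pose to reach, as a shift and turn from the pose measured when the call began, along the tool's axes at that moment; what a row does not reach only later rows make up. The controller multiplies each number of a shift by 0.15 m and each number of a turn by 90 degrees. A row lasts 1/8 s, in which the tool goes at most 62.5 mm and 10.7 degrees, less where a joint would pass 70% of its speed; a pose out of reach is approached as far as the arm can. A call with a number of a shift or a turn outside -1 to 1 is refused whole. A call with a gripper value outside its range is refused whole. "claw" is the gripper command: -1 is shut, 1 is fully open, values between are in proportion, set as the call begins (left out, the last holds). The fingers move at their own pace and stop on an object; the grip force is fixed at half the most. Time passes only in rows, so rows that repeat a pose let the fingers close. It gives the time, the measured TCP pose, the force and the opening at its end, in the units of the state.
- arm.state(): the state, without advancing time (a new reading comes with each control period).
- arm.get_image(name): name is "scene" or "top" or "wrist"; returns a dict with "frame" (420x560x3 uint8, red, green, blue), "mtx" (3x3 intrinsics, pixels), "k1" (the pictures are not rectified: a ray, as slopes to the right and down, at radius r is drawn at 1 + k1 r^2 times it, then the intrinsics apply), "camera_from_world" (4x4, takes a point from world to camera coordinates). Camera axes: x right, y down, z forward; pixel columns grow to the right and rows downward; lengths in m; the calibration is good to about 2 mm. A picture is of the moment at which its call begins. There is no depth.
- arm.finish_job(): hands the job in, once; it reports no verdict.
The state is a dict: "time": time; "qpos": joint angles; "joint_vel": joint speeds; "joint_efforts": joint torques, N m; "tool_pos": TCP position; "tool_rot": TCP orientation; "wrist_force": force on the tool from outside, world axes, zero at the start; "moment": the same for the moment, N m; "finger_gap": finger opening in m.
Only numpy, scipy, OpenCV 4.12 (cv2) and the standard library are available. Lean on these libraries where they do the work, as an engineer would, in place of code of your own. Each camera call takes 0.05 s, during which the arm holds its last target.

TASK

Build up the stepped heel of the guitar neck: stack the four wooden heel blocks on the butt end of the neck, the longest at the bottom and each next one shorter, every block lying lengthwise along the neck, in line with its sides and with one end flush with the neck's butt end. Then stand the steel weight upright on the middle of the top block, and leave the jar, the cup and the screwdriver where they are.

Things in the scene. Friction and masses are not known exactly. Their poses are not given: they have to be found in the camera images.
- neck: Fixed neck blank, face down on a cork mat: dark wood, pale stripe. Origin: on the bench under the middle of its square butt end (nearer the robot); x along the neck to the headstock, z up. Shaft 46 wide, 300 long, flat upper face 26 above the bench. Plywood strips, 18 high, beside x = 170 to 300; beside x = 0 to 170 only the mat, 4 thick. Tilted headstock to x = 436, 47 high. Sizes in mm.
- block112: The longest heel block: a loose rectangular dark wood block with a thin pale stripe along its length, 112 long (its x), 46 wide (its y), 20 thick (z), lying flat, about 58 g. Origin: centre of its underside. The four blocks differ only in length. Sizes in mm.
- block94: The second longest heel block: a loose rectangular dark wood block with a thin pale stripe along its length, 94 long (its x), 46 wide (its y), 20 thick (z), lying flat, about 48 g. Origin: centre of its underside. The four blocks differ only in length. Sizes in mm.
- block76: The second shortest heel block: a loose rectangular dark wood block with a thin pale stripe along its length, 76 long (its x), 46 wide (its y), 20 thick (z), lying flat, about 39 g. Origin: centre of its underside. The four blocks differ only in length. Sizes in mm.
- block58: The shortest heel block: a loose rectangular dark wood block with a thin pale stripe along its length, 58 long (its x), 46 wide (its y), 20 thick (z), lying flat, about 30 g. Origin: centre of its underside. The four blocks differ only in length. Sizes in mm.
- weight: A small loose turned steel bench weight, standing upright, 66 tall, about 0.4 kg (0.3 to 0.5). Origin: centre of its underside, z up. Body 42 in diameter up to 34 high, then a narrow neck 14 in diameter, and a plain round grip knob 24 in diameter from 44 to 66 above the underside. Sizes in mm.
- glue_jar: Bystander: a closed white glue jar with a green lid, 58 in diameter, 72 tall. Origin: centre of its underside. Leave it alone. Sizes in mm.
- black_cup: Bystander: a black plastic cup, 54 in diameter at the rim, 62 tall. Origin: centre of its underside. Leave it alone. Sizes in mm.
- screwdriver: Bystander: a screwdriver with a wooden handle, about 150 long, lying on the bench. Origin: on its underside near mid-length, x along the tool. Leave it alone. Sizes in mm.
Things that resemble listed ones, but are neither listed nor needed, are in the scene too. What is shaped like the block112 but orange or turquoise is not meant.

How it is judged:
By the outcome, as a careful person would: the job done as asked, in the order asked, and still so for the second after the job is handed in, with the robot touching nothing.
It also fails if it takes over 136 s, if anything falls off the work surface, if the arm or the gripper's body presses on something with over 40 N, if the wrist force passes 120 N, or if a joint passes its speed limit or range.

## Working session

There is one attempt and no reset: what is moved stays moved. The work goes in short steps, Python scripts to look and compute and a tool call to move; the robot and the scene stay as the last step left them, time stands still between calls to the robot, and variables do not carry over. Pictures are saved under pics/ and viewed, and the job is handed in when it is done.

Besides the shell and the picture viewer there is one more tool, called after "Emit:" by a JSON object that holds its "api" and its "payload". drive_tool: Moves the arm, as the interface text tells. Shifts and turns lie within -1 to 1; 1 stands for 0.15 m of shift or 90 degrees of turn. Its arguments: {"type":"object","properties":{"steps":{"type":"array"},"claw":{"type":"number"}},"required":["steps"]}

```bash
mkdir -p pics; ls; cat > h.py <<'E'
import numpy as np,cv2
from station import arm
def snap(n,f=None):
    d=arm.get_image(n)
    if f: cv2.imwrite('pics/'+f,d['frame'][:,:,::-1])
    return d
def ray(d,px):
    K=np.array(d['mtx']);p=np.array(px,float)
    y=np.array([(p[0]-K[0,2])/K[0,0],(p[1]-K[1,2])/K[1,1]]);x=y.copy()
    for _ in range(30): x=y/(1+d['k1']*(x@x))
    T=np.array(d['camera_from_world']);R=T[:3,:3]
    return -R.T@T[:3,3],R.T@np.array([x[0],x[1],1])
def onz(d,px,z):
    o,v=ray(d,px);return o+v*(z-o[2])/v[2]
def proj(d,P):
    T=np.array(d['camera_from_world']);K=np.array(d['mtx']);c=T[:3,:3]@np.array(P)+T[:3,3]
    x=c[:2]/c[2];x=x*(1+d['k1']*(x@x));return np.array([K[0,0]*x[0]+K[0,2],K[1,1]*x[1]+K[1,2]])
E
python3 - <<'E'
from h import *
np.set_printoptions(precision=4,suppress=True)
for n in ['scene','top','wrist']:
    d=snap(n,n+'0.png');o,v=ray(d,(280,210));print(n,o,v,d['k1'],d['mtx'][0])
print(arm.state())
E
```

```text
pics
scene [1.1686 0.3485 0.994 ] [-0.5445 -0.3101 -0.7794] -0.08792108775406478 [439.9119   0.     282.5499]
top [ 0.356  -0.0104  1.2384] [ 0.1338  0.0077 -0.9911] -0.13510867491366166 [447.5508   0.     284.3598]
wrist [ 0.2367 -0.5824  0.3841] [-0.2721 -0.0867 -0.9586] -0.04450647286754088 [317.5307   0.     276.1118]
{'time': 0.15, 'qpos': array([ 1.1974,  0.4351,  0.025 ,  1.5739, -0.0116,  1.134 , -0.0751]), 'joint_vel': array([ 0.001 , -0.002 ,  0.0013, -0.0043,  0.0007, -0.0005,  0.0003]), 'joint_efforts': array([  0.0023, -66.8264,   0.9862, -31.4696,  -0.0605,   0.0393,
         0.    ]), 'tool_pos': array([ 0.167 , -0.6019,  0.2451]), 'tool_rot': array([[ 0.9636,  0.2674, -0.0004],
       [ 0.2674, -0.9636,  0.0011],
       [-0.0001, -0.0012, -1.    ]]), 'wrist_force': array([ 0.0438, -0.1882, -0.5011]), 'moment': array([ 0.0088,  0.0073, -0.0007]), 'finger_gap': 0.09190889954501952}
```

View pics/top0.png

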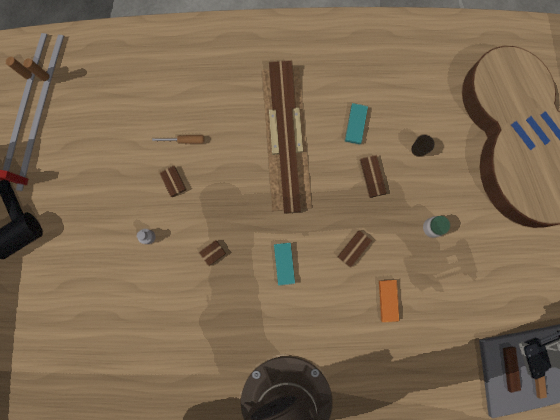

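View pics/scene0.png

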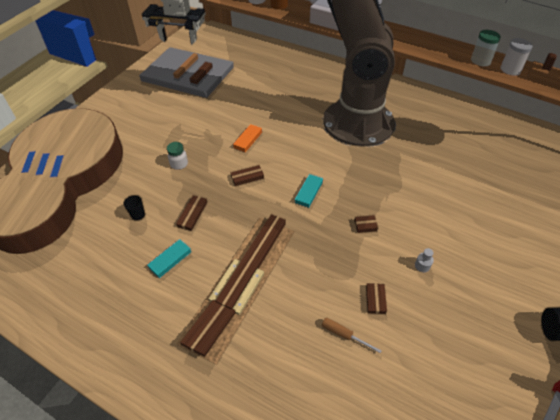

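The top view shows the neck at (289,140), with its butt end at about (291,212). Candidates are four dark striped blocks at (374,176), (355,248), (172,181) and (213,252). The lookalikes are turquoise at (357,124) and (284,263), orange at (389,300), and dark pieces on the tray at (512,368). The weight is at (145,237), the jar at (438,226), the cup at (423,146) and the screwdriver at (190,139). I'll measure and check crops next.

```bash
cat > m.py <<'E'
from h import *
def blob(d,c,r=32,thr=85,dbg=None):
    f=d['frame'];x0,y0=c[0]-r,c[1]-r
    w=f[y0:c[1]+r,x0:c[0]+r];g=cv2.resize(w,None,fx=4,fy=4,interpolation=cv2.INTER_CUBIC)
    hsv=cv2.cvtColor(g,cv2.COLOR_RGB2HSV)
    m=((g[:,:,0]<thr)).astype(np.uint8)*255
    m=cv2.morphologyEx(m,cv2.MORPH_CLOSE,np.ones((17,17)))
    m=cv2.morphologyEx(m,cv2.MORPH_OPEN,np.ones((9,9)))
    cs,_=cv2.findContours(m,cv2.RETR_EXTERNAL,cv2.CHAIN_APPROX_NONE)
    cs=[k for k in cs if cv2.pointPolygonTest(k,(4*r,4*r),True)>-10]
    k=max(cs,key=cv2.contourArea)
    if dbg is not None:
        cv2.drawContours(g,[k],-1,(0,255,0),1); dbg.append(g)
    return (k[:,0]+.5)/4-.5+np.array([x0,y0])
def rect(d,c,z,**a):
    k=blob(d,c,**a)
    P=np.array([onz(d,p,z)[:2] for p in k]).astype(np.float32)
    (cx,cy),(w,h),an=cv2.minAreaRect(P)
    if w<h: w,h,an=h,w,an+90
    return cx,cy,w*1e3,h*1e3,(an+90)%180-90
E
python3 - <<'E'
from m import *
d=snap('top');D=[]
for c in [(374,176),(355,248),(172,181),(213,252)]:
    print(c,np.round(rect(d,c,0.02,dbg=D),4))
cv2.imwrite('pics/crops.png',np.vstack([np.hstack(D[:2]),np.hstack(D[2:])])[:,:,::-1])
g=cv2.resize(d['frame'][180:230,255:325],None,fx=10,fy=10,interpolation=cv2.INTER_CUBIC);cv2.imwrite('pics/butt.png',g[:,:,::-1])
E
```

```text
(374, 176) [  0.6088  -0.2674 114.2635  60.1289  12.0709]
(355, 248) [  0.4092  -0.2016  94.5764  47.9022 -41.0786]
(172, 181) [ 0.6116  0.295  81.3885 49.1977 22.9611]
(213, 252) [  0.4113   0.179   72.262   52.9637 -55.4744]
```

View pics/crops.png

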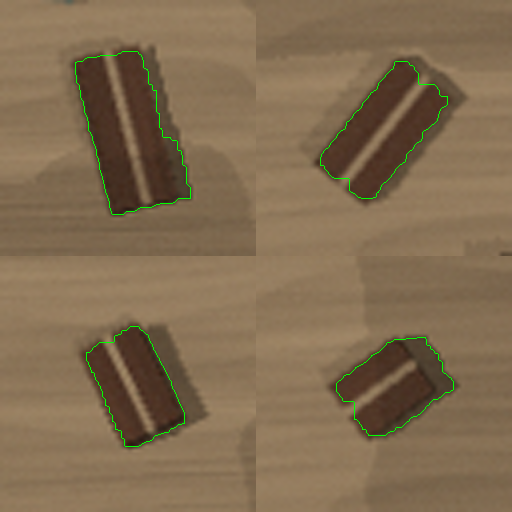

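View pics/butt.png

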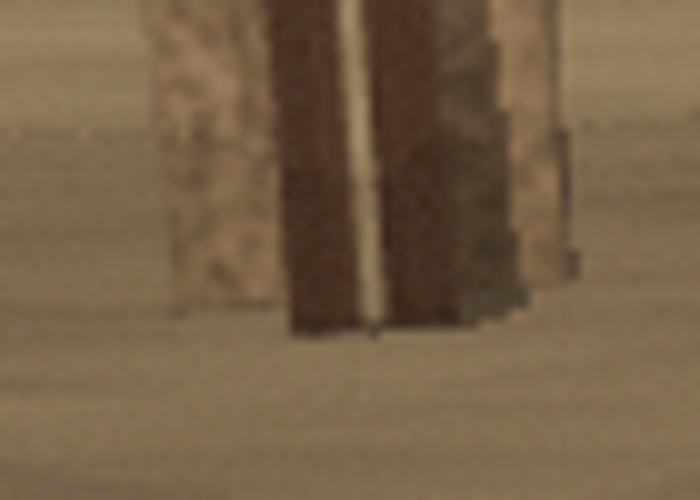

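```bash
cat > m.py <<'E'
from h import *
def blob(d,c,r=32,dbg=None,s=4,cl=17):
    f=d['frame'];H,W=f.shape[:2]
    x0,y0,x1,y1=max(c[0]-r,0),max(c[1]-r,0),min(c[0]+r,W),min(c[1]+r,H)
    g=cv2.resize(f[y0:y1,x0:x1],None,fx=s,fy=s,interpolation=cv2.INTER_CUBIC)
    b=cv2.GaussianBlur(g,(0,0),s*.4).astype(float)
    m=((b[:,:,0]/(b[:,:,1]+1)>1.42)&(b[:,:,0]<140)).astype(np.uint8)*255
    m=cv2.copyMakeBorder(m,40,40,40,40,cv2.BORDER_CONSTANT)
    m=cv2.morphologyEx(m,cv2.MORPH_CLOSE,np.ones((cl,cl)))
    m=cv2.morphologyEx(m,cv2.MORPH_OPEN,np.ones((cl,cl)))[40:-40,40:-40].copy()
    cs,_=cv2.findContours(m,cv2.RETR_EXTERNAL,cv2.CHAIN_APPROX_NONE)
    p=(float((c[0]-x0)*s),float((c[1]-y0)*s))
    cs=[k for k in cs if cv2.pointPolygonTest(k,p,True)>-10]
    k=max(cs,key=cv2.contourArea)
    if dbg is not None:
        cv2.drawContours(g,[k],-1,(0,255,0),1); dbg.append(g)
    return (k[:,0]+.5)/s-.5+np.array([x0,y0])
def rect(d,c,z,**a):
    k=blob(d,c,**a)
    P=np.array([onz(d,p,z)[:2] for p in k]).astype(np.float32)
    (cx,cy),(w,h),an=cv2.minAreaRect(P)
    if w<h: w,h,an=h,w,an+90
    return cx,cy,w*1e3,h*1e3,(an+90)%180-90
E
python3 - <<'E'
from m import *
d=snap('top');D=[]
for c in [(374,176),(355,248),(172,181),(213,252)]:
    print(c,np.round(rect(d,c,0.02,dbg=D),4))
k=blob(d,(288,180),r=38,dbg=D)
cv2.imwrite('pics/crops2.png',np.vstack([np.hstack(D[:2]),np.hstack(D[2:4])])[:,:,::-1])
cv2.imwrite('pics/neck2.png',D[4][:,:,::-1])
E
```

```text
(374, 176) [  0.6089  -0.2628 109.6032  46.0311  10.5513]
(355, 248) [  0.4094  -0.2013  91.6423  44.3999 -41.319 ]
(172, 181) [ 0.6112  0.2974 76.4466 44.1926 25.1706]
(213, 252) [  0.4095   0.1876  55.1338  44.6567 -54.0832]
```

View pics/crops2.png

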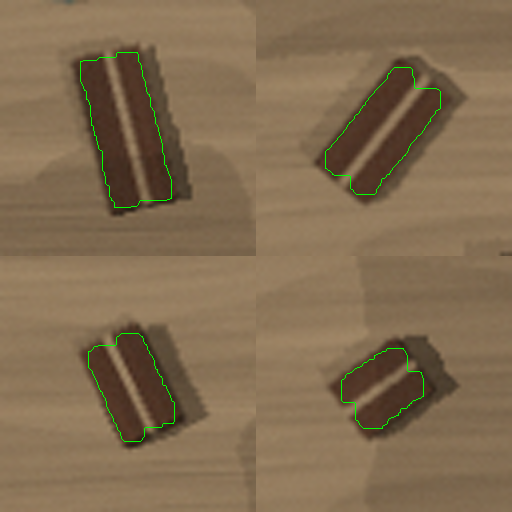

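View pics/neck2.png

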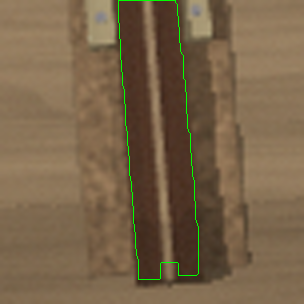

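View pics/wrist0.png

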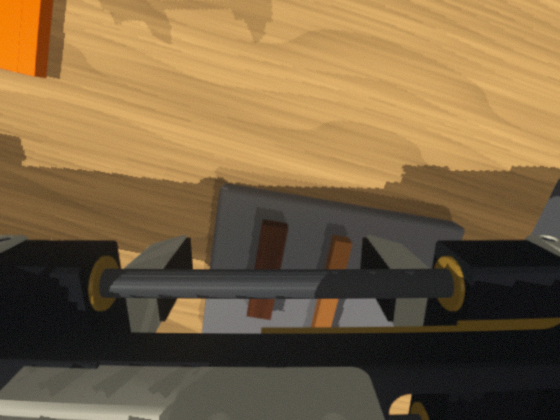

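```bash
cat >> h.py <<'E'
def go(P,yaw_deg=None):
    "numbers for a move: target TCP, yaw of tool x in world deg"
    s=arm.state();R=np.array(s['tool_rot']);p=np.array(s['tool_pos'])
    sh=R.T@(np.array(P)-p)/.15
    cur=np.degrees(np.arctan2(R[1,0],R[0,0]))
    t=0
    if yaw_deg is not None:
        t=-((yaw_deg-cur+90)%180-90)/90   # tool z is down
    print('t',s['time'],'pos',np.round(p,4),'yaw',round(cur,2),'gap',round(s['finger_gap'],4),'F',np.round(s['wrist_force'],1),'q7',round(s['qpos'][6],2))
    print('  shift',np.round(sh,3),'dist',round(np.linalg.norm(sh)*.15,4),'turn',round(t,4))
E
python3 - <<'E'
from h import *
d=snap('wrist');s=arm.state();R=s['tool_rot'];p=s['tool_pos']
for px in [(280,40),(280,120),(280,200),(0,120),(560,120)]:
    print(px,np.round(R.T@(onz(d,px,0.02)-p),3))
# neck stripe yaw from top
d=snap('top')
go([.30,-.30,.30],0)
E
```

```text
(280, 40) [0.151 0.004 0.225]
(280, 120) [0.068 0.004 0.225]
(280, 200) [-0.024  0.004  0.225]
(0, 120) [ 0.072 -0.319  0.226]
(560, 120) [0.072 0.327 0.225]
t 0.35 pos [ 0.1671 -0.6021  0.2456] yaw 15.51 gap 0.0917 F [ 0.4  0.5 -0.5] q7 -0.08
  shift [ 1.392 -1.704 -0.362] dist 0.3345 turn 0.1724
```

Emit:
{"api": "drive_tool", "payload": {"steps": [[[0.9, -1, -0.2], 0.17], [[0.9, -1, -0.2], 0.17], [[0.9, -1, -0.2], 0.17], [[0.9, -1, -0.2], 0.17]], "claw": 1}}

```text
time: 0.85
tool_pos: [0.2594, -0.4182, 0.2765]
tool_rot: [[1.0, 0.009, 0.001], [0.009, -1.0, 0.0], [0.001, -0.0, -1.0]]
wrist_force: [0.4, -0.5, 0.3]
finger_gap: 0.0919
```

```bash
python3 -c "
from h import *
go([.43,-.14,.28],0)"
```

```text
t 0.85 pos [ 0.2594 -0.4182  0.2765] yaw 0.51 gap 0.0919 F [ 0.4 -0.5  0.3] q7 -0.65
  shift [ 1.154 -1.845 -0.022] dist 0.3264 turn 0.0057
```

Emit:
{"api": "drive_tool", "payload": {"steps": [[[0.6, -1, 0], 0], [[0.6, -1, 0], 0], [[0.6, -1, 0], 0], [[0.6, -1, 0], 0]]}}

```text
time: 1.35
tool_pos: [0.3501, -0.2646, 0.2769]
tool_rot: [[1.0, 0.015, 0.002], [0.015, -1.0, 0.001], [0.002, -0.001, -1.0]]
wrist_force: [-0.0, -1.1, 0.2]
finger_gap: 0.0916
```

Emit:
{"api": "drive_tool", "payload": {"steps": [[[0.6, -0.85, 0], 0.006], [[0.6, -0.85, 0], 0.006], [[0.6, -0.85, 0], 0.006], [[0.6, -0.85, 0], 0.006], [[0.6, -0.85, 0], 0.006]]}}

```text
time: 1.98
tool_pos: [0.4376, -0.1376, 0.2769]
tool_rot: [[1.0, 0.004, 0.002], [0.004, -1.0, 0.0], [0.002, -0.0, -1.0]]
wrist_force: [0.6, -1.0, 0.2]
finger_gap: 0.0918
```

```bash
python3 -c "
from h import *
go([.43,-.14,.28],0)
snap('wrist','w1.png')"
```

```text
t 1.975 pos [ 0.4376 -0.1376  0.2769] yaw 0.22 gap 0.0918 F [ 0.6 -1.   0.2] q7 -1.43
  shift [-0.05   0.016 -0.02 ] dist 0.0085 turn 0.0024
```

View pics/w1.png

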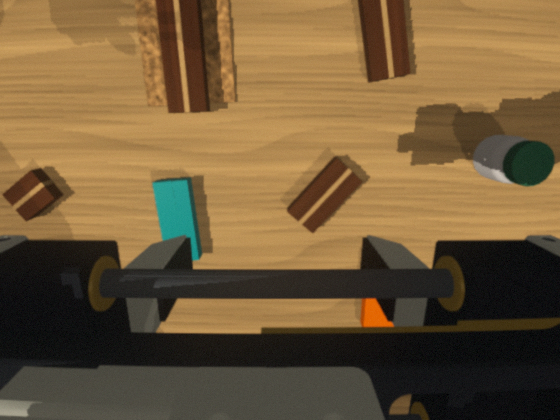

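The wrist view shows the neck's butt end with its lower edge from about (168,112) to (209,111). Block94 is at (325,194), the end of block112 at (388,78), block58 at (32,194) and the jar at (512,160). I'll measure the neck edges.

```bash
python3 - <<'E'
from m import *
d=snap('wrist');D=[]
g=cv2.resize(d['frame'][0:130,130:250],None,fx=5,fy=5,interpolation=cv2.INTER_CUBIC);cv2.imwrite('pics/n3.png',g[:,:,::-1])
f=d['frame'].astype(int)
for r in (20,60,95): print(r,[tuple(f[r,c]) for c in range(150,215,3)])
for c in (178,195): print(c,[tuple(f[r,c]) for r in range(98,120,1)])
E
```

```text
20 [(np.int64(166), np.int64(119), np.int64(69)), (np.int64(175), np.int64(128), np.int64(70)), (np.int64(145), np.int64(101), np.int64(57)), (np.int64(75), np.int64(43), np.int64(23)), (np.int64(70), np.int64(39), np.int64(20)), (np.int64(67), np.int64(39), np.int64(21)), (np.int64(79), np.int64(45), np.int64(26)), (np.int64(71), np.int64(40), np.int64(20)), (np.int64(101), np.int64(64), np.int64(42)), (np.int64(165), np.int64(127), np.int64(72)), (np.int64(129), np.int64(95), np.int64(57)), (np.int64(74), np.int64(43), np.int64(26)), (np.int64(72), np.int64(39), np.int64(25)), (np.int64(76), np.int64(44), np.int64(27)), (np.int64(75), np.int64(42), np.int64(27)), (np.int64(71), np.int64(39), np.int64(20)), (np.int64(55), np.int64(34), np.int64(21)), (np.int64(47), np.int64(28), np.int64(19)), (np.int64(73), np.int64(53), np.int64(28)), (np.int64(69), np.int64(49), np.int64(30)), (np.int64(67), np.int64(49), np.int64(26)), (np.int64(64), np.int64(44), np.int64(22))]
60 [(np.int64(149), np.int64(108), np.int64(61)), (np.int64(144), np.int64(103), np.int64(59)), (np.int64(183), np.int
[... 3134 characters left out ...]
int64(52), np.int64(30)), (np.int64(91), np.int64(54), np.int64(34)), (np.int64(88), np.int64(50), np.int64(26)), (np.int64(87), np.int64(51), np.int64(28)), (np.int64(88), np.int64(50), np.int64(30)), (np.int64(89), np.int64(55), np.int64(30)), (np.int64(87), np.int64(51), np.int64(32)), (np.int64(83), np.int64(54), np.int64(31)), (np.int64(120), np.int64(88), np.int64(52)), (np.int64(169), np.int64(129), np.int64(75)), (np.int64(183), np.int64(143), np.int64(85)), (np.int64(187), np.int64(146), np.int64(86)), (np.int64(191), np.int64(148), np.int64(86)), (np.int64(189), np.int64(145), np.int64(84)), (np.int64(197), np.int64(153), np.int64(93)), (np.int64(198), np.int64(153), np.int64(91))]
```

View pics/n3.png

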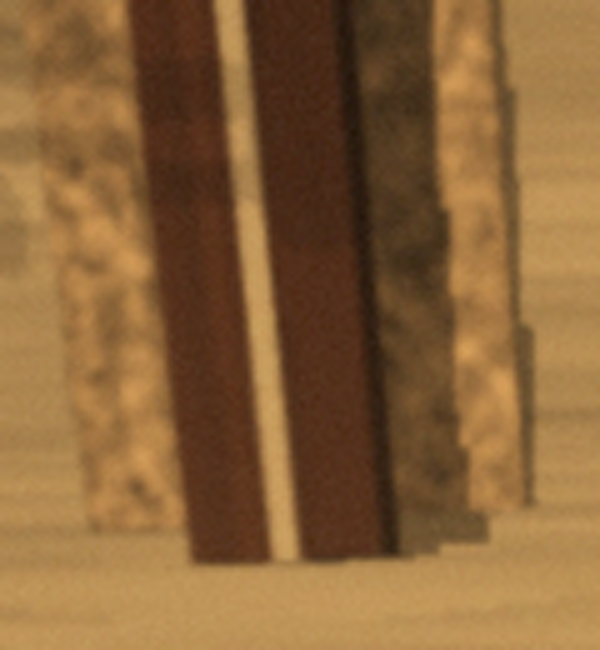

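```bash
cat >> m.py <<'E'
def sub(v,th,a,b,sgn):
    "first crossing of th in v between a and b; sgn +1 rising"
    rng=range(a,b)
    for i in rng:
        x,y=v[i],v[i+1]
        if (x-th)*sgn<=0<(y-th)*sgn: return i+(th-x)/(y-x)
    return None
E
python3 - <<'E'
from m import *
d=snap('wrist');f=cv2.GaussianBlur(d['frame'],(0,0),.7).astype(float)[:,:,0]
L=[];S=[];Rr=[]
for r in range(2,106,4):
    c0=int(156.5+r*11.5/112)
    l=sub(f[r],(120),c0-6,c0+5,-1)
    a=sub(f[r],125,c0+9,c0+24,1); b=sub(f[r],125,c0+16,c0+30,-1)
    if l: L.append((l,r))
    if a and b: S.append(((a+b)/2,r))
def fit(P):
    W=np.array([onz(d,p,.026)[:2] for p in P]);k=np.polyfit(W[:,0],W[:,1],1)
    res=W[:,1]-np.polyval(k,W[:,0]);return k,res.std(),np.degrees(np.arctan(k[0]))
kl=fit(L);ks=fit(S);print('left',kl,'stripe',ks)
B=[(c,sub(f[:,c],130,104,118,1)) for c in list(range(170,182,2))+list(range(192,204,2))]
W=np.array([onz(d,p,.026)[:2] for p in B]);k=np.polyfit(W[:,1],W[:,0],1);print('butt',W.mean(0),np.degrees(np.arctan(-k[0])),B[0],B[-1])
W0=np.array([onz(d,p,0)[:2] for p in B]);print('butt if z0',W0.mean(0))
x=W.mean(0)[0]
print('stripe y at butt',np.polyval(ks[0],x),'left',np.polyval(kl[0],x))
for p in [(206.4,111),(198.2,0)]:
    q=onz(d,p,.026);print('right',q, np.polyval(kl[0],q[0])-q[1])
d=snap('top')
T=[onz(d,p,.026) for p in [(291.2,212)]];print('top butt',T)
E
```

```text
left (array([ 0.05641716, -0.0371188 ]), np.float64(0.0006112080614289813), np.float64(3.229042137689474)) stripe (array([ 0.04843297, -0.05567439]), np.float64(8.014161309513811e-05), np.float64(2.7728380920748763))
butt [ 0.51484437 -0.02961007] 0.9848522012704222 (170, np.float64(112.33333333333333)) (202, np.float64(111.425))
butt if z0 [ 0.51521098 -0.02245904]
stripe y at butt -0.03073894475290251 left -0.008072743818335643
right [ 0.5160941  -0.05407372  0.026     ] 0.04607147980675223
right [ 0.63526804 -0.05033951  0.026     ] 0.04906072351975524
top butt [array([ 0.51333763, -0.03148346,  0.026     ])]
```

```bash
python3 - <<'E'
from m import *
d=snap('top');f=cv2.GaussianBlur(d['frame'],(0,0),.5).astype(float)[:,:,0]
P=[]
for r in range(118,208,3):
    c=286+(r-118)*(291.2-286)/94
    cc=np.arange(int(c)-4,int(c)+6);v=f[r,cc];w=np.clip(v-90,0,None)
    P.append(((w*cc).sum()/w.sum(),r))
W=np.array([onz(d,p,.026)[:2] for p in P]);k=np.polyfit(W[:,0],W[:,1],1);res=W[:,1]-np.polyval(k,W[:,0]);ok=abs(res)<2*res.std()
k=np.polyfit(W[ok,0],W[ok,1],1)
print(k,np.degrees(np.arctan(k[0])),res.std(),'y at .515',np.polyval(k,.515),W[:,0].min(),W[:,0].max())
go([.52,-.25,.25],0)
E
```

```text
[ 0.04608192 -0.05690826] 2.6384332386207285 0.0002170972704519631 y at .515 -0.033176068804421976 0.5326388034838482 0.7814027106353838
t 2.225 pos [ 0.4377 -0.1368  0.2772] yaw 0.23 gap 0.0921 F [-0.1  0.5  0.1] q7 -1.43
  shift [0.546 0.757 0.182] dist 0.1426 turn 0.0025
```

Emit:
{"api": "drive_tool", "payload": {"steps": [[[0.6, 0.85, 0.2], -0.11], [[0.6, 0.85, 0.2], -0.11], [[0.6, 0.85, 0.2], -0.11], [[0.6, 0.85, 0.2], -0.11], [[0.6, 0.85, 0.2], -0.11]]}}

```text
time: 2.85
tool_pos: [0.5278, -0.2635, 0.2473]
tool_rot: [[0.984, 0.176, 0.002], [0.176, -0.984, 0.001], [0.002, -0.001, -1.0]]
wrist_force: [0.1, 0.6, -0.1]
finger_gap: 0.0915
```

```bash
python3 - <<'E'
from h import *
go([.609,-.263,.024],10.5)
d=snap('wrist','w2.png')
print(proj(d,[.609,-.263,.02]))
E
```

```text
t 2.85 pos [ 0.5278 -0.2635  0.2473] yaw 10.12 gap 0.0915 F [ 0.1  0.6 -0.1] q7 -1.11
  shift [0.531 0.093 1.489] dist 0.2376 turn -0.0042
[289.07318159 109.52877944]
```

View pics/w2.png

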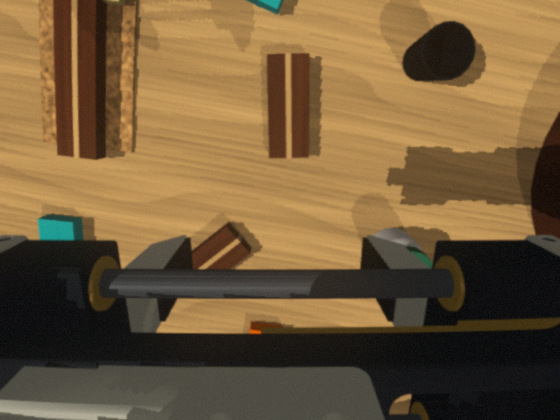

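Block112 is clear in this view: rows 54–157, centred near (288,106). The cup at (440,52) is clear of the fingers.

```bash
cat >> m.py <<'E'
def edges(d,c,z,r=70):
    k=blob(d,c,r=r,s=4,cl=33)
    P=np.array([onz(d,p,z)[:2] for p in k]).astype(np.float32)
    (cx,cy),(w,h),an=cv2.minAreaRect(P)
    if w<h: w,h,an=h,w,an+90
    return np.round([cx,cy,w*1e3,h*1e3,(an+90)%180-90],4)
E
python3 - <<'E'
from m import *
d=snap('wrist');print(edges(d,(288,106),.02))
q=edges(d,(288,106),.02);go([q[0],q[1],.1],q[4])
E
```

```text
[  0.6115  -0.2615 111.2617  46.1744  11.0986]
t 2.95 pos [ 0.5279 -0.263   0.2478] yaw 10.18 gap 0.0914 F [0.2 0.4 1.2] q7 -1.11
  shift [0.548 0.089 0.987] dist 0.1698 turn -0.0102
```

Emit:
{"api": "drive_tool", "payload": {"steps": [[[0.548, 0.089, 0.6], -0.01], [[0.548, 0.089, 0.98], -0.01], [[0.548, 0.089, 0.98], -0.01], [[0.548, 0.089, 0.98], -0.01], [[0.548, 0.089, 0.98], -0.01], [[0.548, 0.089, 0.98], -0.01]]}}

```text
time: 3.7
tool_pos: [0.6122, -0.2622, 0.1037]
tool_rot: [[0.981, 0.192, 0.006], [0.192, -0.981, -0.001], [0.006, 0.002, -1.0]]
wrist_force: [-0.9, -0.4, 0.8]
finger_gap: 0.0919
```

```bash
python3 - <<'E'
from m import *
go([.6115,-.2615,.024],11.1)
E
```

```text
t 3.7 pos [ 0.6122 -0.2622  0.1037] yaw 11.05 gap 0.0919 F [-0.9 -0.4  0.8] q7 -1.18
  shift [-0.007 -0.006  0.532] dist 0.0797 turn -0.0005
```

Emit:
{"api": "drive_tool", "payload": {"steps": [[[-0.005, -0.006, 0.3], 0], [[-0.005, -0.006, 0.53], 0], [[-0.005, -0.006, 0.53], 0], [[-0.005, -0.006, 0.53], 0], [[-0.005, -0.006, 0.53], 0]]}}

```text
time: 4.32
tool_pos: [0.613, -0.262, 0.0266]
tool_rot: [[0.981, 0.192, 0.009], [0.192, -0.981, -0.002], [0.009, 0.004, -1.0]]
wrist_force: [0.4, -0.6, -0.5]
finger_gap: 0.0921
```

Emit:
{"api": "drive_tool", "payload": {"steps": [[[0, 0, 0], 0], [[0, 0, 0], 0], [[0, 0, 0], 0], [[0, 0, 0], 0], [[0, 0, 0], 0], [[0, 0, 0], 0]], "claw": -1}}

```text
time: 5.08
tool_pos: [0.613, -0.2619, 0.0264]
tool_rot: [[0.981, 0.192, 0.009], [0.192, -0.981, -0.002], [0.008, 0.004, -1.0]]
wrist_force: [0.6, 0.1, -1.3]
finger_gap: 0.0458
```

Emit:
{"api": "drive_tool", "payload": {"steps": [[[0, 0, -0.3], 0], [[0, 0, -0.6], 0], [[0, 0, -0.6], 0], [[0, 0, -0.6], 0]]}}

```text
time: 5.58
tool_pos: [0.6118, -0.2617, 0.116]
tool_rot: [[0.981, 0.192, 0.008], [0.192, -0.981, -0.002], [0.008, 0.003, -1.0]]
wrist_force: [-0.6, -1.2, -0.9]
finger_gap: 0.0456
```

```bash
python3 - <<'E'
from m import *
go([.5718,-.0283,.11],2.7)
E
```

```text
t 5.575 pos [ 0.6118 -0.2617  0.116 ] yaw 11.05 gap 0.0456 F [-0.6 -1.2 -0.9] q7 -1.18
  shift [ 0.036 -1.578  0.035] dist 0.2369 turn 0.0927
```

Emit:
{"api": "drive_tool", "payload": {"steps": [[[0, -0.3, 0], 0.03], [[0.02, -0.7, 0], 0.06], [[0.02, -1, 0], 0.09], [[0.02, -1, 0], 0.09], [[0.02, -1, 0], 0.09]]}}

```text
time: 6.2
tool_pos: [0.5854, -0.1144, 0.1144]
tool_rot: [[0.999, 0.052, 0.006], [0.052, -0.999, -0.002], [0.006, 0.003, -1.0]]
wrist_force: [-0.6, -1.2, 0.2]
finger_gap: 0.0454
```

```bash
python3 - <<'E'
from m import *
go([.5718,-.0283,.11],2.7)
E
```

```text
t 6.2 pos [ 0.5854 -0.1144  0.1144] yaw 2.97 gap 0.0454 F [-0.6 -1.2  0.2] q7 -1.53
  shift [-0.061 -0.578  0.028] dist 0.0873 turn 0.003
```

Emit:
{"api": "drive_tool", "payload": {"steps": [[[-0.03, -0.3, 0], 0.003], [[-0.06, -0.577, 0], 0.003], [[-0.06, -0.577, 0], 0.003], [[-0.06, -0.577, 0], 0.003], [[-0.06, -0.577, 0], 0.003]]}}

```text
time: 6.82
tool_pos: [0.5721, -0.0307, 0.1139]
tool_rot: [[0.999, 0.044, 0.006], [0.044, -0.999, -0.003], [0.006, 0.004, -1.0]]
wrist_force: [0.8, -0.4, -1.6]
finger_gap: 0.046
```

```bash
python3 - <<'E'
from m import *
go([.5718,-.0283,.054],2.7)
d=snap('wrist','w3.png');snap('top','t3.png')
E
```

```text
t 6.825 pos [ 0.5721 -0.0307  0.1139] yaw 2.53 gap 0.046 F [ 0.8 -0.4 -1.6] q7 -1.69
  shift [-0.003 -0.017  0.399] dist 0.0599 turn -0.0019
```

View pics/w3.png

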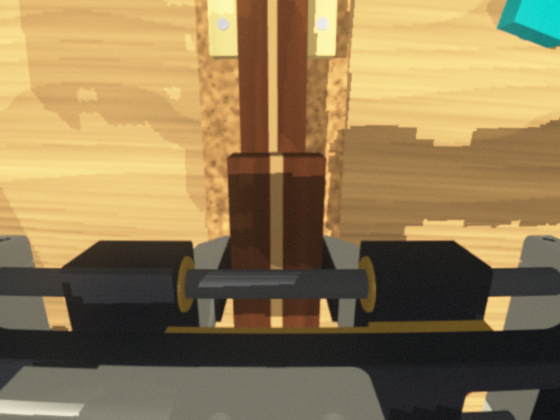

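```bash
cat >> m.py <<'E'
def stripe(d,rows,z,c0,hw=14,th=None):
    f=cv2.GaussianBlur(d['frame'],(0,0),.6).astype(float)[:,:,0];P=[]
    for r in rows:
        v=f[r,c0-hw:c0+hw+1];t=th or (v.max()+np.median(v))/2
        j=int(v.argmax())+c0-hw
        a=j
        while f[r,a]>t: a-=1
        b=j
        while f[r,b]>t: b+=1
        a=a+(t-f[r,a])/(f[r,a+1]-f[r,a]); b=b-1+(f[r,b-1]-t)/(f[r,b-1]-f[r,b])
        P.append(((a+b)/2,r))
    W=np.array([onz(d,p,z)[:2] for p in P]);k=np.polyfit(W[:,0],W[:,1],1);res=W[:,1]-np.polyval(k,W[:,0])
    return k,np.degrees(np.arctan(k[0])),res.std(),W[:,0].min(),W[:,0].max()
E
python3 - <<'E'
from m import *
d=snap('wrist')
k,a,s,*_=stripe(d,range(4,145,6),.026,273);print('neck',a,s,[np.polyval(k,x) for x in(.515,.57,.65)],_)
h,a,s,*_=stripe(d,range(165,230,5),.1075,277);print('held',a,s,np.polyval(h,.57),_)
for p in [(232,155),(277,153),(320,155)]: print(onz(d,p,.1075))
E
```

```text
neck 2.739197930741845 4.419087073914504e-05 [np.float64(-0.03096454196489002), np.float64(-0.028333095590349702), np.float64(-0.024505537227381958)] [np.float64(0.6270440889380058), np.float64(0.7150999184619004)]
held 2.676872416157651 2.7037724430358585e-05 -0.029712681046808038 [np.float64(0.5932679721519466), np.float64(0.6224373541105871)]
[ 0.62613705 -0.00689999  0.1075    ]
[ 0.62795882 -0.02744964  0.1075    ]
[ 0.62795785 -0.04718331  0.1075    ]
```

```bash
python3 - <<'E'
from m import *
d=snap('wrist')
f=d['frame'];cv2.imwrite('pics/c3.png',cv2.resize(f[140:180,215:340],None,fx=6,fy=6,interpolation=cv2.INTER_CUBIC)[:,:,::-1])
for r in (152,154,156,158,160): print(r,onz(d,(277,r),.1075)[0],onz(d,(277,r),.0875)[0])
E
```

```text
152 0.6283872248825346 0.6263553601506249
154 0.6274780563516915 0.625321731712383
156 0.6265661487494576 0.6242849892397375
158 0.6256514797873477 0.6232451073930383
160 0.6247340269970251 0.6222020606281637
```

View pics/c3.png

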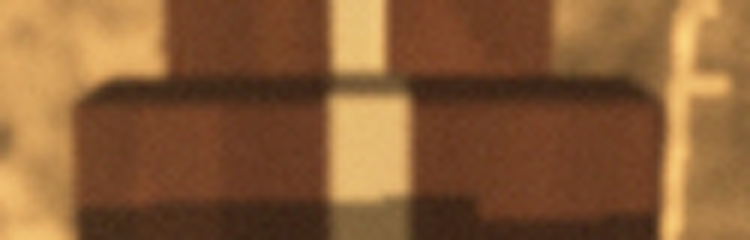

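The crop shows the held block's top front edge at row 156 (x≈0.6265, wanted 0.6267), and the stripe sits 1.4 mm short in y. I'll correct that and lower.

Emit:
{"api": "drive_tool", "payload": {"steps": [[[0, -0.01, 0.2], -0.001], [[0, -0.01, 0.36], -0.001], [[0, -0.01, 0.36], -0.001], [[0, -0.01, 0.36], -0.001]]}}

```text
time: 7.52
tool_pos: [0.5728, -0.028, 0.0608]
tool_rot: [[0.999, 0.047, 0.007], [0.047, -0.999, -0.003], [0.007, 0.003, -1.0]]
wrist_force: [0.1, 0.3, -0.2]
finger_gap: 0.0454
```

```bash
python3 - <<'E'
from m import *
go([.5722,-.0293,.0525],2.74)
E
```

```text
t 7.525 pos [ 0.5728 -0.028   0.0608] yaw 2.7 gap 0.0454 F [ 0.1  0.3 -0.2] q7 -1.71
  shift [-0.004  0.008  0.056] dist 0.0084 turn -0.0004
```

Emit:
{"api": "drive_tool", "payload": {"steps": [[[-0.004, 0.008, 0.02], 0], [[-0.004, 0.008, 0.05], 0], [[-0.004, 0.008, 0.056], 0], [[-0.004, 0.008, 0.056], 0], [[-0.004, 0.008, 0.056], 0]]}}

```text
time: 8.15
tool_pos: [0.5723, -0.0293, 0.0525]
tool_rot: [[0.999, 0.047, 0.007], [0.047, -0.999, -0.002], [0.007, 0.003, -1.0]]
wrist_force: [-0.1, 0.0, -0.6]
finger_gap: 0.0457
```

```bash
python3 - <<'E'
from m import *
go([.5722,-.0293,.0525],2.74)
d=snap('wrist','w4.png')
k,a,s,*_=stripe(d,range(4,110,6),.026,273);print('neck',a,s,np.polyval(k,.57),_)
h,a,s,*_=stripe(d,range(165,230,5),.047,277);print('held',a,s,np.polyval(h,.57),_)
E
```

```text
t 8.15 pos [ 0.5723 -0.0293  0.0525] yaw 2.7 gap 0.0457 F [-0.1  0.  -0.6] q7 -1.71
  shift [-0.001  0.    -0.   ] dist 0.0001 turn -0.0004
neck 2.7316398368232178 2.9424657793540915e-05 -0.028322519224183287 [np.float64(0.649648068727558), np.float64(0.6961068547383402)]
held 2.768965204986025 2.3822127612611985e-05 -0.02896175240348997 [np.float64(0.5939368922139393), np.float64(0.6229060243613277)]
```

View pics/w4.png

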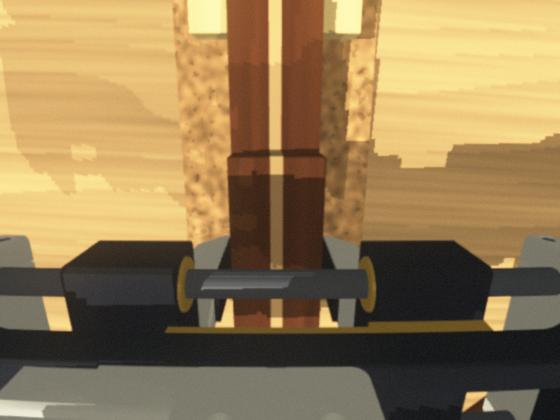

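Emit:
{"api": "drive_tool", "payload": {"steps": [[[0, -0.004, 0], 0], [[0, -0.004, 0.004], 0], [[0, -0.004, 0.008], 0], [[0, -0.004, 0.008], 0]]}}

```text
time: 8.7
tool_pos: [0.5724, -0.0285, 0.0523]
tool_rot: [[0.999, 0.047, 0.008], [0.047, -0.999, -0.003], [0.008, 0.003, -1.0]]
wrist_force: [-4.6, 0.3, 12.6]
finger_gap: 0.0457
```

```bash
python3 - <<'E'
from m import *
go([.5722,-.0293,.0525],2.74)
d=snap('wrist','w4.png')
k,a,s,*_=stripe(d,range(4,110,6),.026,273);print('neck',a,s,np.polyval(k,.57),_)
h,a,s,*_=stripe(d,range(165,230,5),.046,277);print('held',a,s,np.polyval(h,.57),_)
E
```

```text
t 8.7 pos [ 0.5724 -0.0285  0.0523] yaw 2.71 gap 0.0457 F [-4.6  0.3 12.6] q7 -1.71
  shift [-0.002  0.005 -0.001] dist 0.0008 turn -0.0003
neck 2.7186079206801503 3.11371753970533e-05 -0.028264879805333865 [np.float64(0.6497388038071384), np.float64(0.6961658658995838)]
held 2.8040630515403877 2.7846326239260162e-05 -0.028208137801665013 [np.float64(0.5937054558251501), np.float64(0.622837564641664)]
```

Contact at 12.6 N, with the stripes aligned within 0.1 mm. Releasing now.

Emit:
{"api": "drive_tool", "payload": {"steps": [[[0, 0, 0], 0], [[0, 0, 0], 0], [[0, 0, 0], 0], [[0, 0, 0], 0]], "claw": 0.9}}

```text
time: 9.25
tool_pos: [0.5723, -0.0285, 0.0522]
tool_rot: [[0.999, 0.047, 0.008], [0.047, -0.999, -0.003], [0.008, 0.003, -1.0]]
wrist_force: [0.7, -0.3, -0.3]
finger_gap: 0.0813
```

Emit:
{"api": "drive_tool", "payload": {"steps": [[[0, 0, -0.3], 0], [[-0.3, 0, -0.7], 0], [[-0.6, 0.1, -1], 0], [[-0.9, 0.2, -1], 0], [[-0.9, 0.2, -1], 0], [[-0.9, 0.2, -1], 0]]}}

```text
time: 10.0
tool_pos: [0.4382, -0.0645, 0.2015]
tool_rot: [[0.999, 0.047, 0.009], [0.047, -0.999, -0.003], [0.009, 0.003, -1.0]]
wrist_force: [0.1, 0.3, 0.5]
finger_gap: 0.0873
```

```bash
python3 - <<'E'
from m import *
go([.40,-.14,.25],0)
d=snap('wrist','w5.png')
E
```

```text
t 10.0 pos [ 0.4382 -0.0645  0.2015] yaw 2.69 gap 0.0873 F [0.1 0.3 0.5] q7 -1.56
  shift [-0.275  0.492 -0.324] dist 0.0975 turn 0.0299
```

View pics/w5.png

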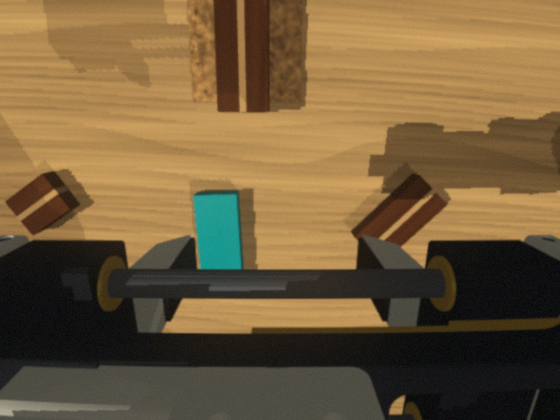

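```bash
python3 - <<'E'
from m import *
d=snap('wrist');print(ray(d,(0,0))[0])
f=d['frame'];cv2.imwrite('pics/c5.png',cv2.resize(f[80:125,185:315],None,fx=6,fy=6,interpolation=cv2.INTER_CUBIC)[:,:,::-1])
for r in (108,110,111,112): print(r,onz(d,(240,r),.046)[0],onz(d,(240,r),.026)[0],onz(d,(240,r),0)[0])
E
```

```text
[ 0.5095723  -0.05995015  0.34092583]
108 0.5176979495884845 0.5182489793140456 0.518965317957275
110 0.515970893891647 0.5164048056496047 0.5169688909349497
111 0.5151056459069171 0.5154808820323343 0.5159686889953768
112 0.5142392448285553 0.5145557271259328 0.5149671541125235
```

View pics/c5.png

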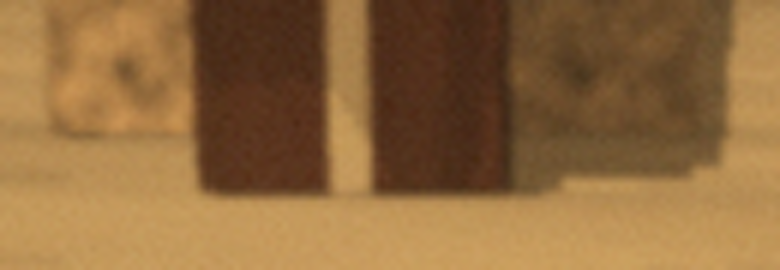

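The crop shows no neck showing behind the block's end (row ≈111.4 → x≈0.515, neck measured at 0.5148), so it is flush. Next is block94.

```bash
python3 - <<'E'
from m import *
go([.360,-.158,.235],-41.3)
E
```

```text
t 10.1 pos [ 0.4387 -0.064   0.201 ] yaw 2.76 gap 0.0872 F [-0.7 -0.   0.5] q7 -1.56
  shift [-0.552  0.601 -0.229] dist 0.1272 turn 0.4895
```

Emit:
{"api": "drive_tool", "payload": {"steps": [[[-0.55, 0.6, -0.23], 0.12], [[-0.55, 0.6, -0.23], 0.24], [[-0.55, 0.6, -0.23], 0.36], [[-0.55, 0.6, -0.23], 0.49], [[-0.55, 0.6, -0.23], 0.49], [[-0.55, 0.6, -0.23], 0.49]], "claw": 1}}

```text
time: 10.85
tool_pos: [0.3608, -0.1575, 0.2348]
tool_rot: [[0.754, -0.657, 0.007], [-0.657, -0.754, -0.002], [0.007, -0.003, -1.0]]
wrist_force: [-0.0, -0.4, -0.5]
finger_gap: 0.0916
```

```bash
python3 - <<'E'
from m import *
d=snap('wrist','w6.png')
c=proj(d,[.409,-.201,.02]).astype(int);print(c)
D=[];blob(d,tuple(c),r=75,cl=33,dbg=D);cv2.imwrite('pics/c6.png',D[0][:,:,::-1])
q=edges(d,tuple(c),.02,r=75);print(q);go([q[0],q[1],.10],q[4])
E
```

```text
[278 124]
[  0.4105  -0.1993  93.4486  46.1833 -41.0281]
t 10.9 pos [ 0.3607 -0.1575  0.2348] yaw -41.1 gap 0.092 F [-0.3 -0.5 -0.5] q7 -2.02
  shift [ 0.427 -0.005  0.902] dist 0.1497 turn -0.0008
```

View pics/c6.png

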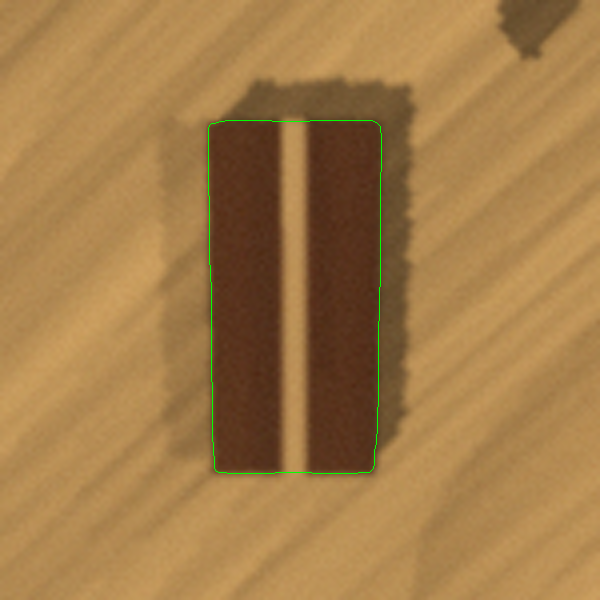

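Emit:
{"api": "drive_tool", "payload": {"steps": [[[0.427, -0.005, 0.4], 0], [[0.427, -0.005, 0.8], 0], [[0.427, -0.005, 0.9], 0], [[0.427, -0.005, 0.9], 0], [[0.427, -0.005, 0.9], 0]]}}

```text
time: 11.52
tool_pos: [0.411, -0.1993, 0.1012]
tool_rot: [[0.754, -0.656, 0.008], [-0.656, -0.754, -0.002], [0.007, -0.004, -1.0]]
wrist_force: [-0.0, 0.1, 1.0]
finger_gap: 0.0923
```

```bash
python3 - <<'E'
from m import *
go([.4105,-.1993,.025],-41.03)
E
```

```text
t 11.525 pos [ 0.411  -0.1993  0.1012] yaw -41.03 gap 0.0923 F [-0.   0.1  1. ] q7 -1.98
  shift [-0.006  0.004  0.508] dist 0.0762 turn 0.0
```

Emit:
{"api": "drive_tool", "payload": {"steps": [[[-0.007, 0.004, 0.3], 0], [[-0.008, 0.004, 0.5], 0], [[-0.008, 0.004, 0.51], 0], [[-0.008, 0.004, 0.51], 0], [[-0.008, 0.004, 0.51], 0]]}}

```text
time: 12.15
tool_pos: [0.4114, -0.1995, 0.0263]
tool_rot: [[0.754, -0.656, 0.011], [-0.656, -0.754, -0.003], [0.01, -0.005, -1.0]]
wrist_force: [-0.8, -0.4, -0.1]
finger_gap: 0.0916
```

Emit:
{"api": "drive_tool", "payload": {"steps": [[[0, 0, 0], 0], [[0, 0, 0], 0], [[0, 0, 0], 0], [[0, 0, 0], 0], [[0, 0, 0], 0], [[0, 0, 0], 0]], "claw": -1}}

```text
time: 12.9
tool_pos: [0.4113, -0.1995, 0.0262]
tool_rot: [[0.754, -0.656, 0.01], [-0.656, -0.755, -0.003], [0.01, -0.005, -1.0]]
wrist_force: [-0.2, 0.3, -1.1]
finger_gap: 0.0455
```

Emit:
{"api": "drive_tool", "payload": {"steps": [[[0, 0, -0.3], 0], [[0, 0, -0.7], 0], [[0, 0, -0.7], 0], [[0, 0, -0.7], 0]]}}

```text
time: 13.4
tool_pos: [0.4099, -0.1991, 0.131]
tool_rot: [[0.754, -0.656, 0.011], [-0.656, -0.754, -0.003], [0.01, -0.005, -1.0]]
wrist_force: [-0.1, -0.9, -1.6]
finger_gap: 0.0457
```

```bash
python3 - <<'E'
from m import *
u=np.array([np.cos(np.radians(2.72)),np.sin(np.radians(2.72))]);b=np.array([.5148,-.0310])
for L in (112,94,76,58): print(L,b+u*L/2000, b+u*L/1000)
c=b+u*.047
go([*(c+u*0.001),.14],2.72)
E
```

```text
112 [ 0.57073691 -0.02834251] [ 0.62667382 -0.02568503]
94 [ 0.56174705 -0.02876961] [ 0.6086941  -0.02653922]
76 [ 0.55275719 -0.02919671] [ 0.59071438 -0.02739341]
58 [ 0.54376733 -0.0296238 ] [ 0.57273466 -0.0282476 ]
t 13.4 pos [ 0.4099 -0.1991  0.131 ] yaw -41.02 gap 0.0457 F [-0.1 -0.9 -1.6] q7 -1.97
  shift [ 0.024 -1.526 -0.052] dist 0.2291 turn -0.486
```

Emit:
{"api": "drive_tool", "payload": {"steps": [[[0, -0.3, -0.05], -0.1], [[0, -0.6, -0.05], -0.22], [[0.02, -0.9, -0.05], -0.34], [[0.02, -1, -0.05], -0.44], [[0.02, -1, -0.05], -0.486], [[0.02, -1, -0.05], -0.486]]}}

```text
time: 14.15
tool_pos: [0.5095, -0.0876, 0.1374]
tool_rot: [[0.999, 0.047, 0.007], [0.047, -0.999, -0.002], [0.007, 0.003, -1.0]]
wrist_force: [-0.1, -0.4, -0.9]
finger_gap: 0.0458
```

```bash
python3 - <<'E'
from m import *
go([.5627,-.029,.12],2.72)
E
```

```text
t 14.15 pos [ 0.5095 -0.0876  0.1374] yaw 2.71 gap 0.0458 F [-0.1 -0.4 -0.9] q7 -1.59
  shift [ 0.372 -0.374  0.118] dist 0.0811 turn -0.0001
```

Emit:
{"api": "drive_tool", "payload": {"steps": [[[0.2, -0.2, 0], 0], [[0.372, -0.374, 0.118], 0], [[0.372, -0.374, 0.118], 0], [[0.372, -0.374, 0.118], 0], [[0.372, -0.374, 0.118], 0]]}}

```text
time: 14.78
tool_pos: [0.562, -0.0303, 0.1199]
tool_rot: [[0.999, 0.045, 0.007], [0.045, -0.999, -0.003], [0.006, 0.003, -1.0]]
wrist_force: [-0.1, 0.1, -1.0]
finger_gap: 0.0459
```

```bash
cat >> m.py <<'E'
def check(zn,zh,fn,rn=range(4,110,6),rh=range(165,230,5),x=.56,cn=273,ch=277):
    d=snap('wrist',fn)
    try:
        k,a,s,*_=stripe(d,rn,zn,cn);print('below',round(a,3),s,np.polyval(k,x))
    except Exception as e: print(e)
    h,a,s,*_=stripe(d,rh,zh,ch);print('held',round(a,3),s,np.polyval(h,x),_)
    f=d['frame'];cv2.imwrite('pics/c_'+fn,cv2.resize(f[140:185,205:350],None,fx=5,fy=5,interpolation=cv2.INTER_CUBIC)[:,:,::-1])
    for r in range(150,172,2): print(r,np.round(onz(d,(280,r),zh)[0],4),end='; ')
    print();return d
E
python3 - <<'E'
from m import *
go([.5627,-.029,.08],2.72)
z=arm.state()['tool_pos'][2]
check(.026,z-.0063,'w7.png')
E
```

```text
t 14.775 pos [ 0.562  -0.0303  0.1199] yaw 2.59 gap 0.0459 F [-0.1  0.1 -1. ] q7 -1.72
  shift [ 0.003 -0.009  0.266] dist 0.04 turn -0.0015
below 2.725 2.2436763422160937e-05 -0.028787847326192828
held 3.554 0.00025135291501352864 -0.0304440575505954 [np.float64(0.5833653955513216), np.float64(0.6124481373413432)]
150 0.6194; 152 0.6185; 154 0.6176; 156 0.6167; 158 0.6158; 160 0.6149; 162 0.614; 164 0.613; 166 0.6121; 168 0.6112; 170 0.6103;
```

View pics/w7.png

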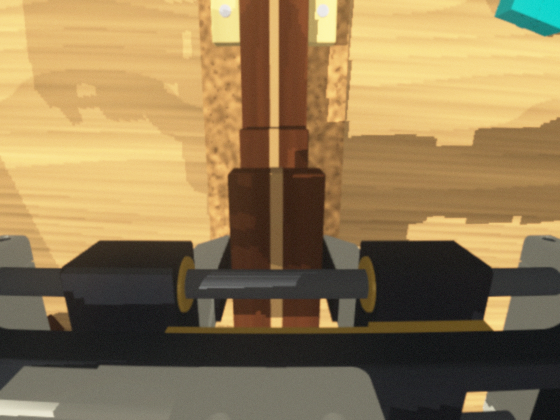

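View pics/c_w7.png

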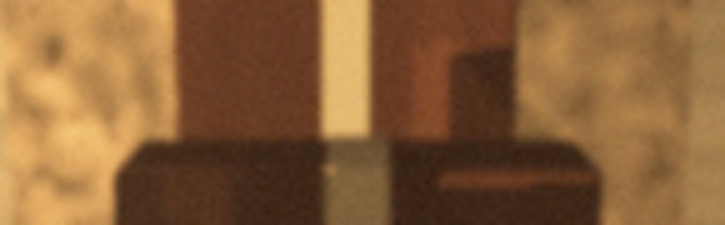

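Emit:
{"api": "drive_tool", "payload": {"steps": [[[0, -0.006, 0.15], -0.001], [[0, -0.006, 0.27], -0.001], [[0, -0.006, 0.27], -0.001], [[0, -0.006, 0.27], -0.001]]}}

```text
time: 15.32
tool_pos: [0.5628, -0.0298, 0.0804]
tool_rot: [[0.999, 0.046, 0.008], [0.046, -0.999, -0.003], [0.008, 0.003, -1.0]]
wrist_force: [-0.6, -0.4, -0.2]
finger_gap: 0.0456
```

```bash
python3 - <<'E'
from m import *
go([.5622,-.029,.072],2.72)
z=arm.state()['tool_pos'][2]
check(.046,z-.0063,'w8.png',rn=range(110,150,4),rh=range(195,232,4))
E
```

```text
t 15.325 pos [ 0.5628 -0.0298  0.0804] yaw 2.65 gap 0.0456 F [-0.6 -0.4 -0.2] q7 -1.74
  shift [-0.004 -0.005  0.056] dist 0.0085 turn -0.0008
below 2.093 5.551683808091929e-05 -0.027928023809412367
held 2.829 2.4120975618719024e-05 -0.02949352588036451 [np.float64(0.5810160911779884), np.float64(0.5990184177117838)]
150 0.6202; 152 0.6193; 154 0.6183; 156 0.6174; 158 0.6165; 160 0.6156; 162 0.6147; 164 0.6138; 166 0.6128; 168 0.6119; 170 0.611;
```

View pics/w8.png

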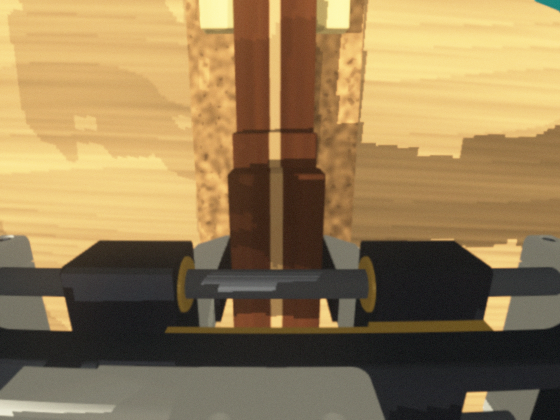

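View pics/c_w8.png

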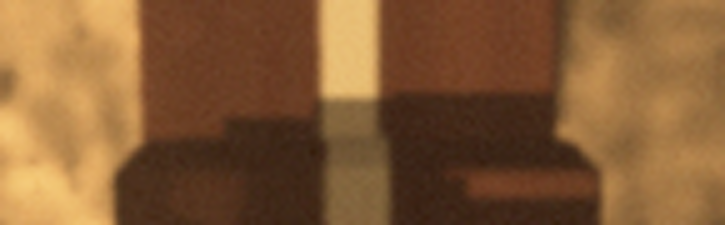

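Emit:
{"api": "drive_tool", "payload": {"steps": [[[-0.004, -0.005, 0.02], -0.001], [[-0.004, -0.005, 0.05], -0.001], [[-0.004, -0.005, 0.056], -0.001], [[-0.004, -0.005, 0.056], -0.001], [[-0.004, -0.005, 0.056], -0.001]]}}

```text
time: 16.0
tool_pos: [0.5624, -0.0289, 0.0724]
tool_rot: [[0.999, 0.048, 0.008], [0.048, -0.999, -0.003], [0.008, 0.003, -1.0]]
wrist_force: [-1.5, -0.2, 5.8]
finger_gap: 0.0458
```

```bash
python3 - <<'E'
from m import *
go([.5622,-.029,.072],2.72)
check(.046,.066,'w9.png',rn=range(136,154,3),rh=range(195,232,4))
E
```

```text
t 16.0 pos [ 0.5624 -0.0289  0.0724] yaw 2.75 gap 0.0458 F [-1.5 -0.2  5.8] q7 -1.75
  shift [-0.001  0.     0.003] dist 0.0005 turn 0.0003
below 3.088 2.1783555083162074e-05 -0.028945446538744053
held 2.9 1.82280562636719e-05 -0.028645887299715386 [np.float64(0.5806023541768172), np.float64(0.5986167349208225)]
150 0.6198; 152 0.6189; 154 0.618; 156 0.6171; 158 0.6161; 160 0.6152; 162 0.6143; 164 0.6134; 166 0.6125; 168 0.6115; 170 0.6106;
```

View pics/c_w9.png

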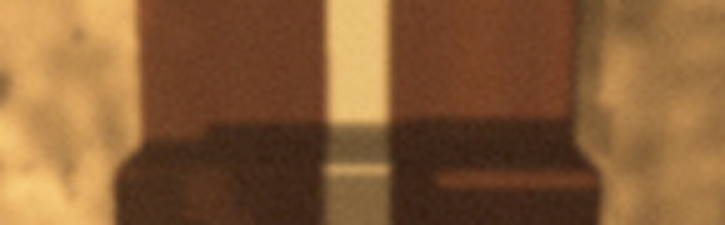

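Contact at 5.8 N and the stripes are continuous. The end is at x≈0.6088, wanted 0.6087. Release, back off and check the butt end.

Emit:
{"api": "drive_tool", "payload": {"steps": [[[0, 0, 0], 0], [[0, 0, 0], 0], [[0, 0, 0], 0], [[0, 0, 0], 0]], "claw": 0.9}}

```text
time: 16.55
tool_pos: [0.5624, -0.0289, 0.0723]
tool_rot: [[0.999, 0.048, 0.008], [0.048, -0.999, -0.003], [0.008, 0.003, -1.0]]
wrist_force: [-0.2, 0.9, -0.5]
finger_gap: 0.0811
```

Emit:
{"api": "drive_tool", "payload": {"steps": [[[0, 0, -0.3], 0], [[-0.3, 0, -0.7], 0], [[-0.6, -0.1, -1], 0], [[-0.83, -0.2, -1], 0], [[-0.83, -0.2, -1], 0], [[-0.83, -0.2, -1], 0]]}}

```text
time: 17.3
tool_pos: [0.4358, -0.0047, 0.2214]
tool_rot: [[0.999, 0.048, 0.009], [0.048, -0.999, -0.003], [0.009, 0.004, -1.0]]
wrist_force: [1.0, 0.1, -0.4]
finger_gap: 0.0868
```

```bash
python3 - <<'E'
from m import *
d=snap('wrist','w10.png')
c=proj(d,[.5148,-.031,.066]).astype(int);print(c,ray(d,(0,0))[0])
f=d['frame'];cv2.imwrite('pics/c10.png',cv2.resize(f[max(0,c[1]-40):c[1]+25,c[0]-60:c[0]+60],None,fx=5,fy=5,interpolation=cv2.INTER_CUBIC)[:,:,::-1])
print([proj(d,[.5148,-.031,z])[1] for z in(0,.026,.046,.066)])
E
```

```text
[309 111] [ 5.06642487e-01 -3.11770266e-04  3.61143582e-01]
[np.float64(113.19429624750627), np.float64(112.71362526591562), np.float64(112.29004455834985), np.float64(111.80921880452095)]
```

View pics/w10.png

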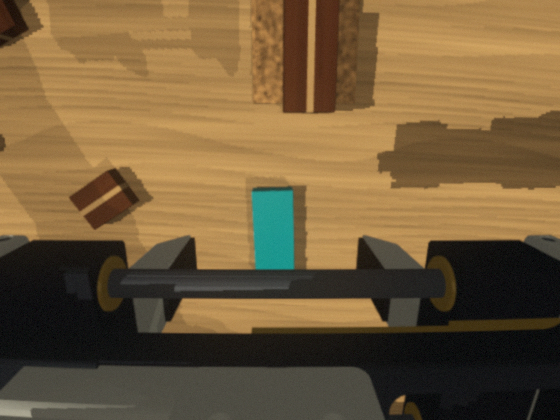

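View pics/c10.png

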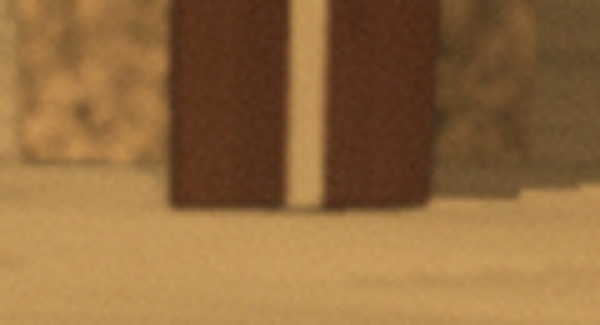

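The butt end shows one clean edge at row 112, so all layers are flush. Next is block76.

```bash
python3 - <<'E'
from m import *
go([.541,.266,.245],24.5)
E
```

```text
t 17.35 pos [ 0.436  -0.0048  0.2211] yaw 2.73 gap 0.087 F [-1.5 -0.1 -0.4] q7 -1.71
  shift [ 0.786 -1.769 -0.159] dist 0.2914 turn -0.2419
```

Emit:
{"api": "drive_tool", "payload": {"steps": [[[0.2, -0.4, -0.15], -0.1], [[0.4, -0.85, -0.15], -0.2], [[0.45, -1, -0.15], -0.242], [[0.45, -1, -0.15], -0.242], [[0.45, -1, -0.15], -0.242]], "claw": 1}}

```text
time: 17.98
tool_pos: [0.4964, 0.1474, 0.2426]
tool_rot: [[0.91, 0.413, 0.007], [0.414, -0.91, -0.004], [0.005, 0.006, -1.0]]
wrist_force: [-0.3, -1.2, -0.0]
finger_gap: 0.0918
```

```bash
python3 - <<'E'
from m import *
go([.541,.266,.245],24.5)
E
```

```text
t 17.975 pos [0.4964 0.1474 0.2426] yaw 24.43 gap 0.0918 F [-0.3 -1.2 -0. ] q7 -1.69
  shift [ 0.598 -0.597 -0.017] dist 0.1267 turn -0.0008
```

Emit:
{"api": "drive_tool", "payload": {"steps": [[[0.3, -0.3, 0], 0], [[0.598, -0.597, 0], 0], [[0.598, -0.597, 0], 0], [[0.598, -0.597, 0], 0], [[0.598, -0.597, 0], 0]]}}

```text
time: 18.6
tool_pos: [0.5413, 0.2636, 0.2424]
tool_rot: [[0.912, 0.411, 0.007], [0.411, -0.912, -0.005], [0.004, 0.008, -1.0]]
wrist_force: [-0.6, -0.4, 0.8]
finger_gap: 0.0917
```

```bash
python3 - <<'E'
from m import *
d=snap('wrist','w11.png')
c=proj(d,[.6115,.297,.02]).astype(int);print(c)
D=[];blob(d,tuple(c),r=70,cl=33,dbg=D);cv2.imwrite('pics/c11.png',D[0][:,:,::-1])
q=edges(d,tuple(c),.02,r=70);print(q);go([q[0],q[1],.10],q[4])
E
```

```text
[273 112]
[ 0.6145  0.3025 75.8746 46.489  25.4741]
t 18.65 pos [0.5413 0.2639 0.2426] yaw 24.27 gap 0.0916 F [ 0.1 -1.  -0.1] q7 -1.88
  shift [ 0.546 -0.041  0.953] dist 0.1649 turn -0.0134
```

View pics/c11.png

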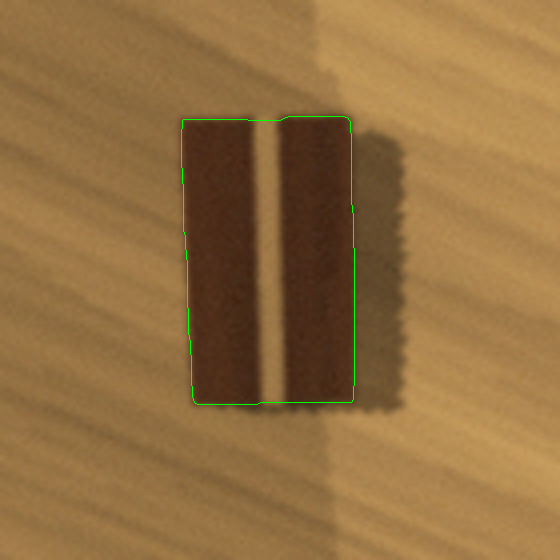

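Emit:
{"api": "drive_tool", "payload": {"steps": [[[0.3, -0.02, 0.4], -0.013], [[0.546, -0.041, 0.8], -0.013], [[0.546, -0.041, 0.95], -0.013], [[0.546, -0.041, 0.95], -0.013], [[0.546, -0.041, 0.95], -0.013]]}}

```text
time: 19.27
tool_pos: [0.6149, 0.3021, 0.1022]
tool_rot: [[0.903, 0.429, 0.009], [0.429, -0.903, -0.004], [0.006, 0.007, -1.0]]
wrist_force: [0.2, 0.9, 0.6]
finger_gap: 0.0919
```

```bash
python3 - <<'E'
from m import *
go([.6145,.3025,.025],25.5)
E
```

```text
t 19.275 pos [0.6149 0.3021 0.1022] yaw 25.39 gap 0.0919 F [0.2 0.9 0.6] q7 -1.91
  shift [-0.004 -0.007  0.515] dist 0.0772 turn -0.0012
```

Emit:
{"api": "drive_tool", "payload": {"steps": [[[-0.007, -0.007, 0.3], -0.001], [[-0.007, -0.007, 0.51], -0.001], [[-0.007, -0.007, 0.52], -0.001], [[-0.007, -0.007, 0.52], -0.001], [[-0.007, -0.007, 0.52], -0.001]]}}

```text
time: 19.9
tool_pos: [0.6153, 0.303, 0.0267]
tool_rot: [[0.903, 0.43, 0.012], [0.43, -0.903, -0.002], [0.009, 0.007, -1.0]]
wrist_force: [0.7, 1.3, 0.5]
finger_gap: 0.0917
```

Emit:
{"api": "drive_tool", "payload": {"steps": [[[0, 0, 0], 0], [[0, 0, 0], 0], [[0, 0, 0], 0], [[0, 0, 0], 0], [[0, 0, 0], 0], [[0, 0, 0], 0]], "claw": -1}}

```text
time: 20.65
tool_pos: [0.6153, 0.303, 0.0266]
tool_rot: [[0.903, 0.43, 0.011], [0.43, -0.903, -0.002], [0.009, 0.007, -1.0]]
wrist_force: [0.7, 0.4, -1.0]
finger_gap: 0.0457
```

Emit:
{"api": "drive_tool", "payload": {"steps": [[[0, 0, -0.3], 0], [[0, 0, -0.7], 0], [[0, 0, -0.8], 0], [[0, 0, -0.8], 0]]}}

```text
time: 21.15
tool_pos: [0.6143, 0.3035, 0.1475]
tool_rot: [[0.903, 0.43, 0.013], [0.43, -0.903, -0.002], [0.011, 0.007, -1.0]]
wrist_force: [0.6, 0.1, -1.3]
finger_gap: 0.0457
```

```bash
python3 - <<'E'
from m import *
go([.554,-.029,.15],2.72)
E
```

```text
t 21.15 pos [0.6143 0.3035 0.1475] yaw 25.47 gap 0.0457 F [ 0.6  0.1 -1.3] q7 -1.9
  shift [-1.316  1.829 -0.018] dist 0.338 turn 0.2528
```

Emit:
{"api": "drive_tool", "payload": {"steps": [[[-0.25, 0.35, 0], 0.1], [[-0.5, 0.7, 0], 0.2], [[-0.7, 1, 0], 0.253], [[-0.7, 1, 0], 0.253], [[-0.7, 1, 0], 0.253]]}}

```text
time: 21.78
tool_pos: [0.5833, 0.1229, 0.1459]
tool_rot: [[0.999, 0.047, 0.011], [0.047, -0.999, -0.002], [0.011, 0.002, -1.0]]
wrist_force: [-0.0, 0.1, -1.3]
finger_gap: 0.0459
```

```bash
python3 - <<'E'
from m import *
go([.5537,-.0292,.15],2.72)
E
```

```text
t 21.775 pos [0.5833 0.1229 0.1459] yaw 2.7 gap 0.0459 F [-0.   0.1 -1.3] q7 -2.01
  shift [-0.245  1.004 -0.027] dist 0.155 turn -0.0002
```

Emit:
{"api": "drive_tool", "payload": {"steps": [[[-0.1, 0.4, 0], 0], [[-0.2, 0.8, 0], 0], [[-0.245, 1, 0], 0], [[-0.245, 1, 0], 0], [[-0.245, 1, 0], 0], [[-0.245, 1, 0.05], 0]]}}

```text
time: 22.52
tool_pos: [0.5544, -0.0263, 0.1383]
tool_rot: [[0.999, 0.05, 0.012], [0.05, -0.999, -0.001], [0.012, 0.001, -1.0]]
wrist_force: [-0.3, -0.1, 0.1]
finger_gap: 0.0457
```

```bash
python3 - <<'E'
from m import *
go([.5537,-.0292,.1],2.72)
E
```

```text
t 22.525 pos [ 0.5544 -0.0263  0.1383] yaw 2.89 gap 0.0457 F [-0.3 -0.1  0.1] q7 -1.75
  shift [-0.009  0.018  0.255] dist 0.0384 turn 0.0019
```

Emit:
{"api": "drive_tool", "payload": {"steps": [[[-0.009, 0.018, 0.15], 0.002], [[-0.009, 0.018, 0.25], 0.002], [[-0.009, 0.018, 0.255], 0.002], [[-0.009, 0.018, 0.255], 0.002]]}}

```text
time: 23.02
tool_pos: [0.554, -0.0287, 0.1003]
tool_rot: [[0.999, 0.048, 0.012], [0.048, -0.999, -0.001], [0.012, 0.001, -1.0]]
wrist_force: [0.8, -0.5, -0.6]
finger_gap: 0.0455
```

```bash
python3 - <<'E'
from m import *
go([.5537,-.0292,.0925],2.72)
z=arm.state()['tool_pos'][2]
check(.066,z-.0066,'w12.png',rn=range(150,162,3),rh=range(205,234,4))
E
```

```text
t 23.025 pos [ 0.554  -0.0287  0.1003] yaw 2.74 gap 0.0455 F [ 0.8 -0.5 -0.6] q7 -1.77
  shift [-0.003  0.003  0.052] dist 0.0079 turn 0.0002
below 3.31 6.264620314694665e-06 -0.02914952110769079
held 2.751 6.621843858131235e-06 -0.027996018831581763 [np.float64(0.5711188020194322), np.float64(0.5852862049626939)]
150 0.6114; 152 0.6105; 154 0.6096; 156 0.6087; 158 0.6077; 160 0.6068; 162 0.6059; 164 0.605; 166 0.604; 168 0.6031; 170 0.6022;
```

View pics/w12.png

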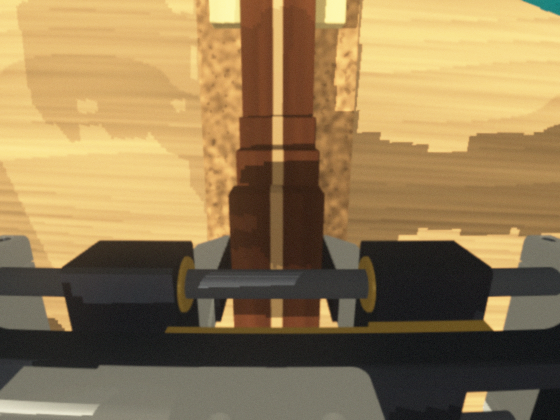

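```bash
python3 - <<'E'
from m import *
d=snap('wrist');f=d['frame']
cv2.imwrite('pics/c13.png',cv2.convertScaleAbs(cv2.resize(f[165:205,220:335],None,fx=6,fy=6,interpolation=cv2.INTER_CUBIC)[:,:,::-1],alpha=2))
z=arm.state()['tool_pos'][2]
for r in range(184,200,2): print(r,np.round(onz(d,(280,r),z-.0066)[0],4),np.round(onz(d,(280,r),z-.0266)[0],4))
E
```

```text
184 0.5958 0.5918
186 0.5948 0.5908
188 0.5938 0.5897
190 0.5929 0.5886
192 0.5919 0.5875
194 0.591 0.5864
196 0.59 0.5853
198 0.589 0.5842
```

View pics/c13.png

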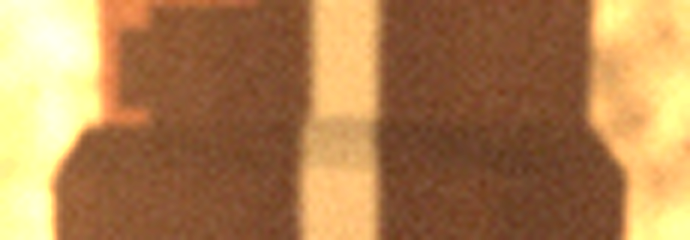

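Emit:
{"api": "drive_tool", "payload": {"steps": [[[-0.006, 0.006, 0.02], 0], [[-0.007, 0.006, 0.045], 0], [[-0.008, 0.006, 0.052], 0], [[-0.008, 0.006, 0.052], 0], [[-0.008, 0.006, 0.052], 0]]}}

```text
time: 23.75
tool_pos: [0.5532, -0.0299, 0.0929]
tool_rot: [[0.999, 0.047, 0.013], [0.047, -0.999, -0.001], [0.013, 0.001, -1.0]]
wrist_force: [0.4, 0.7, -0.3]
finger_gap: 0.0459
```

```bash
python3 - <<'E'
from m import *
go([.5533,-.0295,.0925],2.72)
d=check(.066,.086,'w14.png',rn=range(150,162,3),rh=range(205,234,4))
f=d['frame']
cv2.imwrite('pics/c14.png',cv2.convertScaleAbs(cv2.resize(f[165:205,220:335],None,fx=6,fy=6,interpolation=cv2.INTER_CUBIC)[:,:,::-1],alpha=2))
for r in range(184,200,2): print(r,np.round(onz(d,(280,r),.086)[0],4),np.round(onz(d,(280,r),.066)[0],4))
E
```

```text
t 23.75 pos [ 0.5532 -0.0299  0.0929] yaw 2.71 gap 0.0459 F [ 0.4  0.7 -0.3] q7 -1.77
  shift [ 0.001 -0.003  0.003] dist 0.0006 turn -0.0001
below 2.46 8.668333889619882e-07 -0.028394578106741696
held 2.714 1.1470865501732902e-05 -0.029127560287787235 [np.float64(0.57019051737327), np.float64(0.5843893724563267)]
150 0.6106; 152 0.6096; 154 0.6087; 156 0.6078; 158 0.6069; 160 0.606; 162 0.6051; 164 0.6041; 166 0.6032; 168 0.6023; 170 0.6013; 
184 0.5947 0.5908
186 0.5937 0.5897
188 0.5928 0.5886
190 0.5918 0.5875
192 0.5908 0.5864
194 0.5899 0.5853
196 0.5889 0.5842
198 0.5879 0.5831
```

View pics/c14.png

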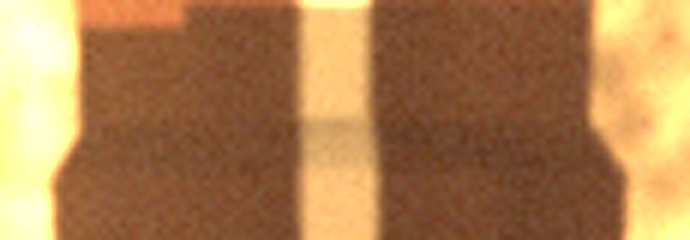

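Emit:
{"api": "drive_tool", "payload": {"steps": [[[0.002, -0.002, 0.003], 0], [[0.002, -0.002, 0.008], 0], [[0.002, -0.002, 0.008], 0], [[0.002, -0.002, 0.01], 0]]}}

```text
time: 24.3
tool_pos: [0.5535, -0.0297, 0.0924]
tool_rot: [[0.999, 0.047, 0.014], [0.047, -0.999, -0.001], [0.014, 0.002, -1.0]]
wrist_force: [-4.6, -0.3, 16.4]
finger_gap: 0.0456
```

```bash
python3 - <<'E'
from m import *
go([.5533,-.0295,.0925],2.72)
d=check(.066,.086,'w15.png',rn=range(160,175,3),rh=range(205,234,4))
E
```

```text
t 24.3 pos [ 0.5535 -0.0297  0.0924] yaw 2.72 gap 0.0456 F [-4.6 -0.3 16.4] q7 -1.78
  shift [-0.002 -0.001 -0.   ] dist 0.0003 turn -0.0
below 3.162 0.00014490347304037997 -0.028922628310921364
held 2.746 1.2415855109023116e-05 -0.028916282999608793 [np.float64(0.5707180029794849), np.float64(0.5848687228756961)]
150 0.6109; 152 0.61; 154 0.6091; 156 0.6082; 158 0.6073; 160 0.6064; 162 0.6055; 164 0.6045; 166 0.6036; 168 0.6027; 170 0.6018;
```

Aligned within 0.1 mm and seated. Release and check.

Emit:
{"api": "drive_tool", "payload": {"steps": [[[0, 0, -0.002], 0], [[0, 0, -0.002], 0], [[0, 0, -0.002], 0], [[0, 0, -0.002], 0]], "claw": 0.9}}

```text
time: 24.85
tool_pos: [0.5535, -0.0296, 0.0926]
tool_rot: [[0.999, 0.047, 0.013], [0.048, -0.999, -0.001], [0.013, 0.002, -1.0]]
wrist_force: [1.2, 0.6, -0.5]
finger_gap: 0.0813
```

Emit:
{"api": "drive_tool", "payload": {"steps": [[[0, 0, -0.3], 0], [[-0.3, 0, -0.7], 0], [[-0.6, -0.1, -1], 0], [[-0.78, -0.2, -1], 0], [[-0.78, -0.2, -1], 0], [[-0.78, -0.2, -1], 0]]}}

```text
time: 25.6
tool_pos: [0.4337, -0.0054, 0.241]
tool_rot: [[0.999, 0.047, 0.014], [0.047, -0.999, -0.001], [0.014, 0.002, -1.0]]
wrist_force: [-0.7, -0.7, -0.1]
finger_gap: 0.0875
```

```bash
python3 - <<'E'
from m import *
d=snap('wrist','w16.png')
c=proj(d,[.5148,-.031,.086]).astype(int);print(c,ray(d,(0,0))[0])
f=d['frame'];cv2.imwrite('pics/c16.png',cv2.resize(f[max(0,c[1]-80):c[1]+25,c[0]-60:c[0]+60],None,fx=5,fy=5,interpolation=cv2.INTER_CUBIC)[:,:,::-1])
print([proj(d,[.5148,-.031,z])[1] for z in(0,.026,.046,.066,.086)])
go([.375,.24,.245],-54)
E
```

```text
[309 110] [ 0.50382675 -0.00126821  0.38114031]
[np.float64(112.59419825943495), np.float64(111.9758498498252), np.float64(111.43480980251506), np.float64(110.824990036238), np.float64(110.13239361244949)]
t 25.65 pos [ 0.4338 -0.0054  0.2407] yaw 2.69 gap 0.0871 F [ 0.3  0.2 -0.4] q7 -1.71
  shift [-0.314 -1.653 -0.036] dist 0.2524 turn 0.6299
```

View pics/c16.png

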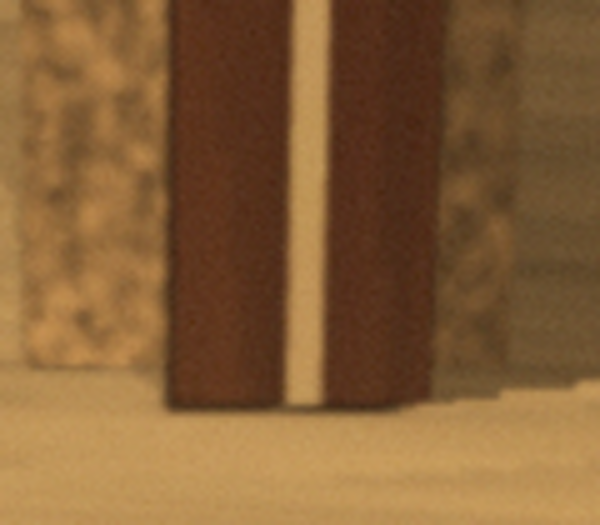

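Flush again: one clean edge at row ≈111. Block58 needs the half-turned grasp (yaw 126°) to stay inside joint 7's range.

```bash
python3 - <<'E'
from m import *
go([.452,.135,.235],2.7)
E
```

```text
t 25.65 pos [ 0.4338 -0.0054  0.2407] yaw 2.69 gap 0.0871 F [ 0.3  0.2 -0.4] q7 -1.71
  shift [ 0.165 -0.93   0.039] dist 0.1417 turn -0.0001
```

Emit:
{"api": "drive_tool", "payload": {"steps": [[[0.05, -0.3, 0], -0.1], [[0.1, -0.6, 0], -0.2], [[0.165, -0.93, 0.03], -0.32], [[0.165, -0.93, 0.03], -0.44], [[0.165, -0.93, 0.03], -0.56], [[0.165, -0.93, 0.03], -0.68], [[0.165, -0.93, 0.03], -0.8], [[0.165, -0.93, 0.03], -0.9], [[0.165, -0.93, 0.03], -0.9]], "claw": 1}}

```text
time: 26.78
tool_pos: [0.4526, 0.1348, 0.2355]
tool_rot: [[0.112, 0.994, 0.012], [0.994, -0.112, -0.0], [0.001, 0.012, -1.0]]
wrist_force: [0.2, -0.1, -0.3]
finger_gap: 0.0917
```

```bash
python3 - <<'E'
from m import *
go([.452,.135,.235],126)
E
```

```text
t 26.775 pos [0.4526 0.1348 0.2355] yaw 83.58 gap 0.0917 F [ 0.2 -0.1 -0.3] q7 -0.73
  shift [ 0.001 -0.004  0.003] dist 0.0008 turn -0.4713
```

Emit:
{"api": "drive_tool", "payload": {"steps": [[[0, 0, 0], -0.12], [[0, 0, 0], -0.24], [[0, 0, 0], -0.36], [[0, 0, 0], -0.47], [[0, 0, 0], -0.47], [[0, 0, 0], -0.47]]}}

```text
time: 27.52
tool_pos: [0.4528, 0.1347, 0.2353]
tool_rot: [[-0.581, 0.814, 0.011], [0.814, 0.581, -0.0], [-0.007, 0.009, -1.0]]
wrist_force: [0.6, 0.5, -0.4]
finger_gap: 0.0918
```

```bash
python3 - <<'E'
from m import *
d=snap('wrist','w17.png')
c=proj(d,[.4115,.1876,.02]).astype(int);print(c)
D=[];blob(d,tuple(c),r=65,cl=33,dbg=D);cv2.imwrite('pics/c17.png',D[0][:,:,::-1])
q=edges(d,tuple(c),.02,r=65);print(q);go([q[0],q[1],.10],q[4])
E
```

```text
[270 119]
[  0.4099   0.1917  57.8862  46.2194 -55.2683]
t 27.575 pos [0.4528 0.1348 0.2354] yaw 125.61 gap 0.0916 F [-0.6 -0.   0.3] q7 -0.06
  shift [ 0.481 -0.02   0.899] dist 0.153 turn 0.0098
```

View pics/c17.png

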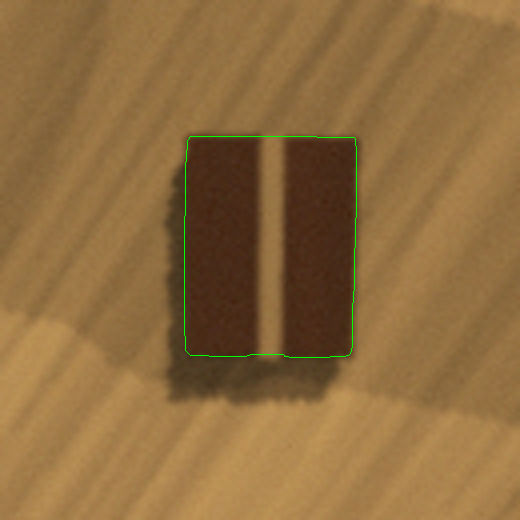

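Emit:
{"api": "drive_tool", "payload": {"steps": [[[0.25, -0.01, 0.4], 0.01], [[0.481, -0.02, 0.8], 0.01], [[0.481, -0.02, 0.9], 0.01], [[0.481, -0.02, 0.9], 0.01], [[0.481, -0.02, 0.9], 0.01]]}}

```text
time: 28.2
tool_pos: [0.4108, 0.1919, 0.1009]
tool_rot: [[-0.568, 0.823, 0.013], [0.823, 0.568, 0.0], [-0.007, 0.011, -1.0]]
wrist_force: [0.1, 0.3, 0.8]
finger_gap: 0.0916
```

```bash
python3 - <<'E'
from m import *
go([.4099,.1917,.025],124.73)
E
```

```text
t 28.2 pos [0.4108 0.1919 0.1009] yaw 124.61 gap 0.0916 F [0.1 0.3 0.8] q7 -0.44
  shift [ 0.006 -0.011  0.506] dist 0.0759 turn -0.0013
```

Emit:
{"api": "drive_tool", "payload": {"steps": [[[0.006, -0.011, 0.3], -0.001], [[0.006, -0.011, 0.5], -0.001], [[0.006, -0.011, 0.512], -0.001], [[0.006, -0.011, 0.512], -0.001], [[0.006, -0.011, 0.512], -0.001]]}}

```text
time: 28.82
tool_pos: [0.411, 0.192, 0.0255]
tool_rot: [[-0.569, 0.822, 0.015], [0.823, 0.569, 0.001], [-0.008, 0.013, -1.0]]
wrist_force: [-0.5, -0.4, 0.0]
finger_gap: 0.0916
```

Emit:
{"api": "drive_tool", "payload": {"steps": [[[0, 0, 0], 0], [[0, 0, 0], 0], [[0, 0, 0], 0], [[0, 0, 0], 0], [[0, 0, 0], 0], [[0, 0, 0], 0]], "claw": -1}}

```text
time: 29.58
tool_pos: [0.411, 0.192, 0.0254]
tool_rot: [[-0.569, 0.822, 0.015], [0.823, 0.569, 0.001], [-0.008, 0.013, -1.0]]
wrist_force: [-0.1, 0.3, -0.6]
finger_gap: 0.0456
```

Emit:
{"api": "drive_tool", "payload": {"steps": [[[0, 0, -0.3], 0], [[0, 0, -0.7], 0], [[0, 0, -1], 0], [[0, 0, -1], 0], [[0, 0, -1], 0]]}}

```text
time: 30.2
tool_pos: [0.4085, 0.1913, 0.175]
tool_rot: [[-0.568, 0.823, 0.015], [0.823, 0.568, 0.0], [-0.008, 0.013, -1.0]]
wrist_force: [-0.4, -0.4, -0.6]
finger_gap: 0.0457
```

```bash
python3 - <<'E'
from m import *
go([.5441,-.029,.165],None)
E
```

```text
t 30.2 pos [0.4085 0.1913 0.175 ] yaw 124.63 gap 0.0457 F [-0.4 -0.4 -0.6] q7 -0.32
  shift [-1.721 -0.092  0.079] dist 0.2589 turn 0
```

Emit:
{"api": "drive_tool", "payload": {"steps": [[[-0.3, 0, 0], 0.11], [[-0.6, 0, 0], 0.22], [[-0.9, 0, 0], 0.33], [[-1, 0, 0], 0.44], [[-1, 0, 0], 0.55], [[-1, 0, 0], 0.66], [[-1, 0, 0], 0.77], [[-1, 0, 0], 0.88], [[-1, 0, 0], 0.98], [[-1, 0, 0], 0.98]]}}

```text
time: 31.45
tool_pos: [0.4929, 0.0678, 0.1747]
tool_rot: [[0.804, 0.595, 0.012], [0.595, -0.804, -0.001], [0.009, 0.008, -1.0]]
wrist_force: [0.5, -0.2, -0.2]
finger_gap: 0.0455
```

```bash
python3 - <<'E'
from m import *
go([.5434,-.0300,.165],2.72)
E
```

```text
t 31.45 pos [0.4929 0.0678 0.1747] yaw 36.52 gap 0.0455 F [ 0.5 -0.2 -0.2] q7 -1.37
  shift [-0.118  0.724  0.069] dist 0.1105 turn 0.3756
```

Emit:
{"api": "drive_tool", "payload": {"steps": [[[-0.03, 0.2, 0], 0.11], [[-0.07, 0.45, 0], 0.22], [[-0.118, 0.7, 0], 0.33], [[-0.118, 0.724, 0], 0.376], [[-0.118, 0.724, 0.07], 0.376], [[-0.118, 0.724, 0.07], 0.376]]}}

```text
time: 32.2
tool_pos: [0.5421, -0.0294, 0.1632]
tool_rot: [[0.999, 0.051, 0.009], [0.051, -0.999, -0.0], [0.009, 0.001, -1.0]]
wrist_force: [-0.8, -0.3, -0.6]
finger_gap: 0.0456
```

```bash
python3 - <<'E'
from m import *
go([.5434,-.0300,.121],2.72)
E
```

```text
t 32.2 pos [ 0.5421 -0.0294  0.1632] yaw 2.94 gap 0.0456 F [-0.8 -0.3 -0.6] q7 -1.7
  shift [0.006 0.005 0.281] dist 0.0422 turn 0.0024
```

Emit:
{"api": "drive_tool", "payload": {"steps": [[[0.006, 0.005, 0.15], 0.002], [[0.006, 0.005, 0.28], 0.002], [[0.006, 0.005, 0.281], 0.002], [[0.006, 0.005, 0.281], 0.002]]}}

```text
time: 32.7
tool_pos: [0.5436, -0.0296, 0.1216]
tool_rot: [[0.999, 0.05, 0.009], [0.05, -0.999, -0.0], [0.009, 0.001, -1.0]]
wrist_force: [-0.4, -0.6, -0.3]
finger_gap: 0.0459
```

```bash
cat >> m.py <<'E'
def check2(zh,fn,x=.55):
    d=snap('wrist',fn);f=d['frame']
    try:
        h,a,s,*_=stripe(d,range(216,236,3),zh,277);print('held',round(a,3),s,np.polyval(h,x),_)
    except Exception as e: print(e)
    cv2.imwrite('pics/c_'+fn,cv2.convertScaleAbs(cv2.resize(f[170:240,220:335],None,fx=6,fy=6,interpolation=cv2.INTER_CUBIC)[:,:,::-1],alpha=2))
    for r in range(204,226,2): print(r,np.round(onz(d,(280,r),zh)[0],4),np.round(onz(d,(280,r),zh-.02)[0],4),end='; ')
    return d
E
python3 - <<'E'
from m import *
go([.5434,-.0300,.1117],2.72)
check2(arm.state()['tool_pos'][2]-.0054,'w18.png')
E
```

```text
t 32.7 pos [ 0.5436 -0.0296  0.1216] yaw 2.86 gap 0.0459 F [-0.4 -0.6 -0.3] q7 -1.72
  shift [-0.002  0.002  0.066] dist 0.0099 turn 0.0015
held 2.872 2.3575595828344746e-05 -0.02895253373511058 [np.float64(0.5606627187196537), np.float64(0.5697944782840896)]
204 0.5758 0.5705; 206 0.5748 0.5694; 208 0.5739 0.5683; 210 0.5729 0.5671; 212 0.5719 0.566; 214 0.5709 0.5649; 216 0.5699 0.5637; 218 0.5689 0.5626; 220 0.5679 0.5615; 222 0.5669 0.5603; 224 0.5659 0.5592;
```

View pics/c_w18.png

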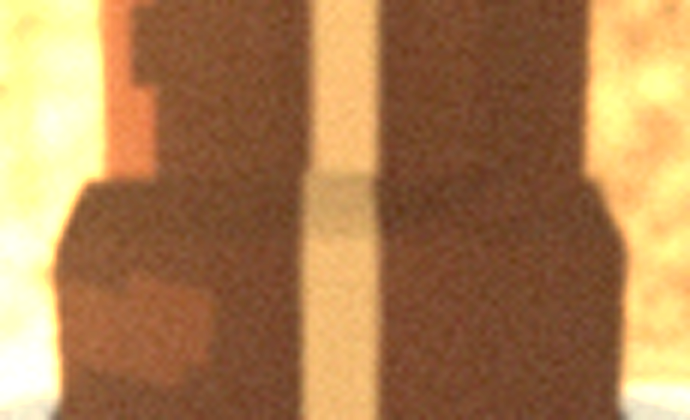

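Emit:
{"api": "drive_tool", "payload": {"steps": [[[-0.004, 0.003, 0.02], 0.0015], [[-0.005, 0.003, 0.045], 0.0015], [[-0.006, 0.003, 0.06], 0.0015], [[-0.006, 0.003, 0.06], 0.0015], [[-0.006, 0.003, 0.06], 0.0015]]}}

```text
time: 33.38
tool_pos: [0.5431, -0.0302, 0.1129]
tool_rot: [[0.999, 0.047, 0.01], [0.047, -0.999, -0.0], [0.01, 0.001, -1.0]]
wrist_force: [0.5, -0.4, 0.4]
finger_gap: 0.0456
```

```bash
python3 - <<'E'
from m import *
go([.5429,-.0300,.1114],2.72)
check2(arm.state()['tool_pos'][2]-.0054,'w19.png')
E
```

```text
t 33.375 pos [ 0.5431 -0.0302  0.1129] yaw 2.69 gap 0.0456 F [ 0.5 -0.4  0.4] q7 -1.73
  shift [-0.002 -0.002  0.01 ] dist 0.0015 turn -0.0003
held 2.62 2.0542657638971377e-05 -0.02952072229119484 [np.float64(0.5601509252474092), np.float64(0.5692841975217612)]
204 0.5753 0.57; 206 0.5743 0.5689; 208 0.5733 0.5678; 210 0.5723 0.5666; 212 0.5714 0.5655; 214 0.5704 0.5644; 216 0.5694 0.5632; 218 0.5684 0.5621; 220 0.5674 0.561; 222 0.5664 0.5598; 224 0.5653 0.5587;
```

View pics/c_w19.png

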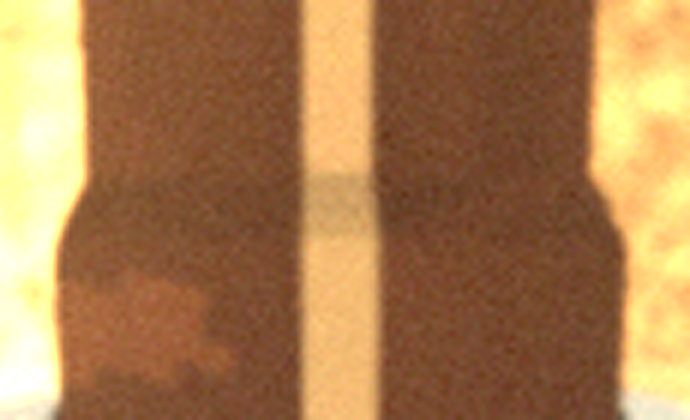

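Emit:
{"api": "drive_tool", "payload": {"steps": [[[0, -0.002, 0.005], 0], [[0, -0.002, 0.01], 0], [[0, -0.002, 0.013], 0], [[0, -0.002, 0.015], 0], [[0, -0.002, 0.015], 0]]}}

```text
time: 34.05
tool_pos: [0.5435, -0.03, 0.1115]
tool_rot: [[0.999, 0.047, 0.011], [0.047, -0.999, -0.0], [0.011, 0.001, -1.0]]
wrist_force: [-2.5, -0.1, 10.9]
finger_gap: 0.0455
```

```bash
python3 - <<'E'
from m import *
go([.5429,-.0300,.1114],2.72)
check2(.106,'w20.png')
E
```

```text
t 34.05 pos [ 0.5435 -0.03    0.1115] yaw 2.69 gap 0.0455 F [-2.5 -0.1 10.9] q7 -1.73
  shift [-0.004 -0.     0.001] dist 0.0006 turn -0.0003
held 2.681 1.2278493001675565e-05 -0.029303733883160918 [np.float64(0.5604259181703272), np.float64(0.5695656876399191)]
204 0.5756 0.5703; 206 0.5746 0.5692; 208 0.5736 0.5681; 210 0.5726 0.5669; 212 0.5716 0.5658; 214 0.5706 0.5647; 216 0.5696 0.5635; 218 0.5686 0.5624; 220 0.5676 0.5613; 222 0.5666 0.5601; 224 0.5656 0.559;
```

View pics/c_w20.png

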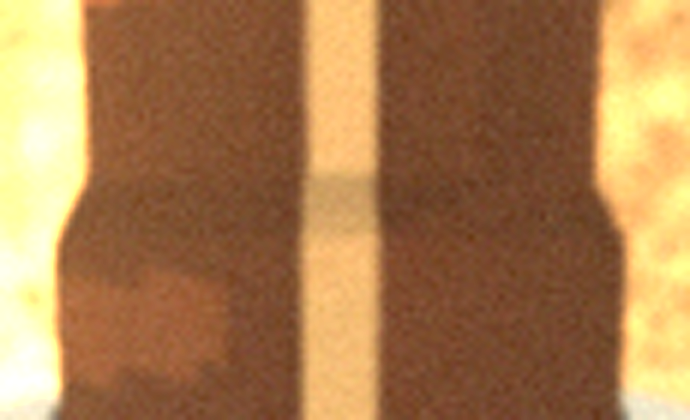

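Seated at 10.9 N with the stripe within 0.1 mm and the end within about 0.5 mm. Releasing.

Emit:
{"api": "drive_tool", "payload": {"steps": [[[0, 0, -0.002], 0], [[0, 0, -0.002], 0], [[0, 0, -0.002], 0], [[0, 0, -0.002], 0]], "claw": 0.9}}

```text
time: 34.6
tool_pos: [0.5434, -0.03, 0.1117]
tool_rot: [[0.999, 0.047, 0.011], [0.047, -0.999, -0.0], [0.011, 0.001, -1.0]]
wrist_force: [-0.2, 0.3, 0.2]
finger_gap: 0.0813
```

Emit:
{"api": "drive_tool", "payload": {"steps": [[[0, 0, -0.3], 0], [[-0.3, 0, -0.7], 0], [[-0.5, -0.1, -1], 0], [[-0.7, -0.2, -1], 0], [[-0.7, -0.2, -1], 0], [[-0.7, -0.2, -1], 0]]}}

```text
time: 35.35
tool_pos: [0.4359, -0.0052, 0.2605]
tool_rot: [[0.999, 0.047, 0.011], [0.047, -0.999, -0.001], [0.011, 0.001, -1.0]]
wrist_force: [0.4, -0.4, 0.1]
finger_gap: 0.0873
```

```bash
python3 - <<'E'
from m import *
d=snap('wrist','w21.png')
c=proj(d,[.5148,-.031,.106]).astype(int);print(c,ray(d,(0,0))[0])
f=d['frame'];cv2.imwrite('pics/c21.png',cv2.resize(f[0:c[1]+25,c[0]-60:c[0]+60],None,fx=4,fy=4,interpolation=cv2.INTER_CUBIC)[:,:,::-1])
print([proj(d,[.5148,-.031,z])[1] for z in(0,.026,.046,.066,.086,.106)])
d=snap('top');g=d['frame']
# weight rough: knob center pixel
cv2.imwrite('pics/c22.png',cv2.resize(g[205:265,115:180],None,fx=8,fy=8,interpolation=cv2.INTER_CUBIC)[:,:,::-1])
cv2.imwrite('pics/t22.png',g[:,:,::-1])
E
```

```text
[309 112] [ 0.50644394 -0.00127572  0.40039775]
[np.float64(114.23505832744911), np.float64(113.8304397650104), np.float64(113.47884284047312), np.float64(113.08524369263124), np.float64(112.64164201910876), np.float64(112.13786933231252)]
```

View pics/c21.png

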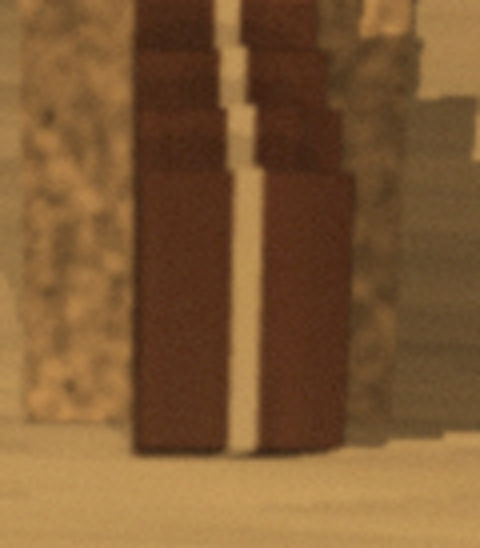

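View pics/c22.png

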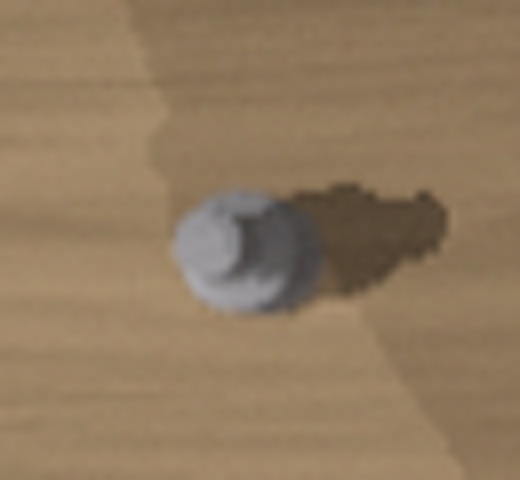

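The stack is stepped and in line, with its butt edge at row 112.6 as predicted. The weight's knob is at top-view pixel (141.5,236).

```bash
python3 - <<'E'
from m import *
d=snap('top')
p=onz(d,(141,235.5),.066);print(p)
go([p[0]-.07,p[1],.25],2.7)
E
```

```text
[0.45713885 0.37101    0.066     ]
t 35.5 pos [ 0.436  -0.0053  0.26  ] yaw 2.65 gap 0.0869 F [ 0.4 -0.3  0.1] q7 -1.69
  shift [-0.21  -2.521  0.063] dist 0.3796 turn -0.0005
```

Emit:
{"api": "drive_tool", "payload": {"steps": [[[0, -0.4, 0], -0.1], [[-0.05, -0.8, 0], -0.2], [[-0.05, -1, 0], -0.3], [[-0.05, -1, 0], -0.42], [[-0.05, -1, 0], -0.42]], "claw": 0.5}}

```text
time: 36.12
tool_pos: [0.4219, 0.1443, 0.2592]
tool_rot: [[0.761, 0.648, 0.009], [0.648, -0.762, 0.0], [0.007, 0.006, -1.0]]
wrist_force: [0.8, -1.3, 0.1]
finger_gap: 0.0688
```

```bash
python3 - <<'E'
from m import *
go([.403,.326,.25],40)
E
```

```text
t 36.125 pos [0.4219 0.1443 0.2592] yaw 40.4 gap 0.0688 F [ 0.8 -1.3  0.1] q7 -1.42
  shift [ 0.689 -1.004  0.061] dist 0.1829 turn 0.0045
```

Emit:
{"api": "drive_tool", "payload": {"steps": [[[0.3, -0.4, 0], 0], [[0.5, -0.8, 0], 0], [[0.69, -1, 0], 0], [[0.69, -1, 0], 0], [[0.69, -1, 0], 0], [[0.69, -1, 0], 0]]}}

```text
time: 36.88
tool_pos: [0.4042, 0.3239, 0.2588]
tool_rot: [[0.764, 0.645, 0.009], [0.645, -0.764, -0.001], [0.006, 0.006, -1.0]]
wrist_force: [-0.8, 0.7, 0.2]
finger_gap: 0.069
```

```bash
python3 - <<'E'
from m import *
d=snap('wrist','w23.png');print(proj(d,[.457,.371,.066]),proj(d,[.457,.371,.0]))
E
```

```text
[273.15635396 119.24337297] [273.33607325 119.09462361]
```

View pics/w23.png

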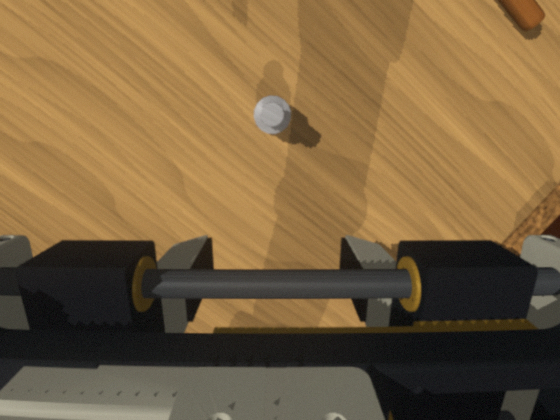

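```bash
python3 - <<'E'
from m import *
d=snap('wrist');f=d['frame'];s=6
g=cv2.resize(f[80:150,235:330],None,fx=s,fy=s,interpolation=cv2.INTER_CUBIC)
hsv=cv2.cvtColor(g,cv2.COLOR_RGB2HSV)
m=((g[:,:,2].astype(int)>g[:,:,0].astype(int)-8)).astype(np.uint8)*255
m=cv2.morphologyEx(m,cv2.MORPH_OPEN,np.ones((15,15)))
cs,_=cv2.findContours(m,cv2.RETR_EXTERNAL,cv2.CHAIN_APPROX_NONE);k=max(cs,key=cv2.contourArea)
(c,r)=cv2.minEnclosingCircle(k);c=np.array(c)/s-.5+.5/s+[235,80];print(c,r/s)
p=onz(d,c,.034);print(p,'diam',2*np.linalg.norm(onz(d,c+[r/s,0],.034)-p))
cv2.drawContours(g,[k],-1,(0,255,0),1);cv2.imwrite('pics/c24.png',g[:,:,::-1])
go([p[0],p[1],.125],None)
E
```

```text
Traceback (most recent call last):
ValueError: max() iterable argument is empty
```

```bash
python3 - <<'E'
from m import *
d=snap('wrist');f=d['frame'];s=6
print(f[115,272],f[125,282],f[115,260],f[90,240])
g=cv2.resize(f[80:150,235:330],None,fx=s,fy=s,interpolation=cv2.INTER_CUBIC)
m=(g[:,:,2].astype(float)>.78*g[:,:,0]).astype(np.uint8)*255
m=cv2.morphologyEx(m,cv2.MORPH_OPEN,np.ones((15,15)))
cs,_=cv2.findContours(m,cv2.RETR_EXTERNAL,cv2.CHAIN_APPROX_NONE);k=max(cs,key=cv2.contourArea)
(c,r)=cv2.minEnclosingCircle(k);c=np.array(c)/s-.5+.5/s+[235,80];print(c,r/s)
p=onz(d,c,.034);print(p,'diam',2*np.linalg.norm(onz(d,c+[r/s,0],.034)-p))
cv2.drawContours(g,[k],-1,(0,255,0),1);cv2.imwrite('pics/c24.png',g[:,:,::-1])
go([p[0],p[1],.125],None)
E
```

```text
[170 165 162] [97 92 86] [174 170 165] [182 142  85]
[272.33333333 114.58333333] 19.14075978597005
[0.46004099 0.37543674 0.034     ] diam 0.042476687727661944
t 37.025 pos [0.404  0.3245 0.2592] yaw 40.25 gap 0.0689 F [-0.6  0.1  0.6] q7 -1.85
  shift [ 0.499 -0.023  0.898] dist 0.1541 turn 0
```

View pics/c24.png

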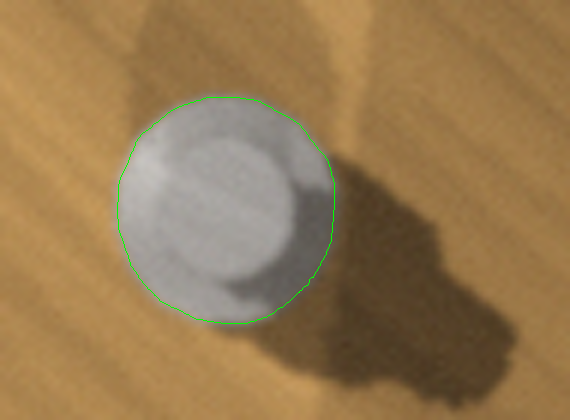

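Emit:
{"api": "drive_tool", "payload": {"steps": [[[0.25, -0.012, 0.4], 0], [[0.499, -0.023, 0.8], 0], [[0.499, -0.023, 0.89], 0], [[0.499, -0.023, 0.89], 0], [[0.499, -0.023, 0.89], 0]], "claw": 0.5}}

```text
time: 37.65
tool_pos: [0.4603, 0.3754, 0.1275]
tool_rot: [[0.764, 0.646, 0.01], [0.646, -0.764, 0.0], [0.008, 0.006, -1.0]]
wrist_force: [0.5, -0.2, -0.2]
finger_gap: 0.0689
```

```bash
python3 - <<'E'
from m import *
go([.460,.3754,.058],None)
E
```

```text
t 37.65 pos [0.4603 0.3754 0.1275] yaw 40.22 gap 0.0689 F [ 0.5 -0.2 -0.2] q7 -1.96
  shift [-0.005 -0.004  0.463] dist 0.0695 turn 0
```

Emit:
{"api": "drive_tool", "payload": {"steps": [[[-0.005, -0.004, 0.25], 0], [[-0.005, -0.004, 0.45], 0], [[-0.005, -0.004, 0.463], 0], [[-0.005, -0.004, 0.463], 0], [[-0.005, -0.004, 0.463], 0]]}}

```text
time: 38.28
tool_pos: [0.4608, 0.3762, 0.06]
tool_rot: [[0.764, 0.646, 0.012], [0.646, -0.764, 0.002], [0.011, 0.006, -1.0]]
wrist_force: [0.0, -1.3, 0.7]
finger_gap: 0.0687
```

Emit:
{"api": "drive_tool", "payload": {"steps": [[[0, 0, 0], 0], [[0, 0, 0], 0], [[0, 0, 0], 0], [[0, 0, 0], 0], [[0, 0, 0], 0], [[0, 0, 0], 0], [[0, 0, 0], 0]], "claw": -1}}

```text
time: 39.15
tool_pos: [0.4608, 0.3761, 0.0599]
tool_rot: [[0.764, 0.645, 0.012], [0.645, -0.764, 0.002], [0.011, 0.006, -1.0]]
wrist_force: [0.6, -0.8, 0.0]
finger_gap: 0.0232
```

Emit:
{"api": "drive_tool", "payload": {"steps": [[[0, 0, -0.15], 0], [[0, 0, -0.4], 0], [[0, 0, -0.7], 0], [[0, 0, -1], 0], [[0, 0, -1], 0], [[0, 0, -1], 0]]}}

```text
time: 39.9
tool_pos: [0.4585, 0.375, 0.2086]
tool_rot: [[0.764, 0.645, 0.011], [0.645, -0.764, 0.001], [0.009, 0.007, -1.0]]
wrist_force: [-0.6, -0.8, -4.4]
finger_gap: 0.0229
```

```bash
python3 - <<'E'
from m import *
go([.5438,-.0297,.19],None)
snap('scene','s25.png')
E
```

```text
t 39.9 pos [0.4585 0.375  0.2086] yaw 40.2 gap 0.0229 F [-0.6 -0.8 -4.4] q7 -1.91
  shift [-1.308  2.427  0.129] dist 0.414 turn 0
```

View pics/s25.png

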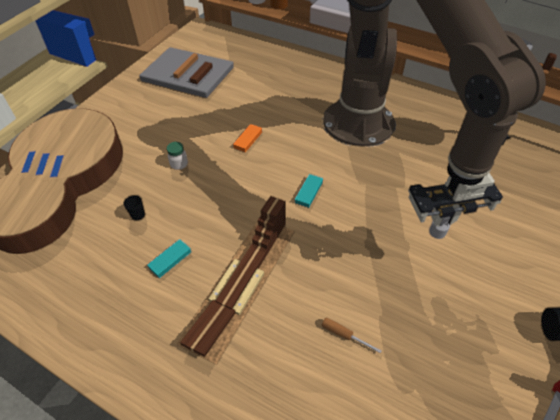

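Weight held (4.4 N, gap 23 mm), with the stack undisturbed in the scene view at (268,225). Carrying it over.

Emit:
{"api": "drive_tool", "payload": {"steps": [[[-0.15, 0.25, 0], 0], [[-0.3, 0.55, 0], 0], [[-0.45, 0.85, 0], 0], [[-0.54, 1, 0], 0], [[-0.54, 1, 0], 0], [[-0.54, 1, 0], 0]]}}

```text
time: 40.7
tool_pos: [0.4926, 0.2083, 0.2075]
tool_rot: [[0.763, 0.646, 0.008], [0.646, -0.763, -0.0], [0.006, 0.005, -1.0]]
wrist_force: [0.7, -0.4, -3.5]
finger_gap: 0.023
```

Emit:
{"api": "drive_tool", "payload": {"steps": [[[-0.15, 0.25, 0], 0.1], [[-0.3, 0.55, 0], 0.2], [[-0.45, 0.85, 0], 0.3], [[-0.54, 1, 0], 0.415], [[-0.54, 1, 0], 0.415], [[-0.54, 1, 0], 0.415]]}}

```text
time: 41.45
tool_pos: [0.5273, 0.0435, 0.2074]
tool_rot: [[0.998, 0.055, 0.007], [0.055, -0.999, 0.001], [0.008, -0.0, -1.0]]
wrist_force: [-0.9, 1.5, -3.8]
finger_gap: 0.0225
```

```bash
python3 - <<'E'
from m import *
go([.5445,-.0298,.2],2.7)
E
```

```text
t 41.45 pos [0.5273 0.0435 0.2074] yaw 3.13 gap 0.0225 F [-0.9  1.5 -3.8] q7 -1.85
  shift [0.087 0.494 0.05 ] dist 0.0757 turn 0.0048
```

Emit:
{"api": "drive_tool", "payload": {"steps": [[[0.04, 0.2, 0], 0.004], [[0.087, 0.45, 0], 0.004], [[0.087, 0.494, 0.05], 0.004], [[0.087, 0.494, 0.13], 0.004], [[0.087, 0.494, 0.13], 0.004], [[0.087, 0.494, 0.13], 0.004]]}}

```text
time: 42.2
tool_pos: [0.5445, -0.0282, 0.188]
tool_rot: [[0.999, 0.051, 0.007], [0.051, -0.999, 0.001], [0.007, -0.001, -1.0]]
wrist_force: [0.2, 0.1, -4.4]
finger_gap: 0.0231
```

```bash
python3 - <<'E'
from m import *
go([.5445,-.0298,.166],2.7)
snap('wrist','w26.png');snap('scene','s26.png')
d=snap('top','t26.png')
E
```

```text
t 42.2 pos [ 0.5445 -0.0282  0.188 ] yaw 2.9 gap 0.0231 F [ 0.2  0.1 -4.4] q7 -1.72
  shift [-0.001  0.011  0.147] dist 0.0221 turn 0.0023
```

View pics/w26.png

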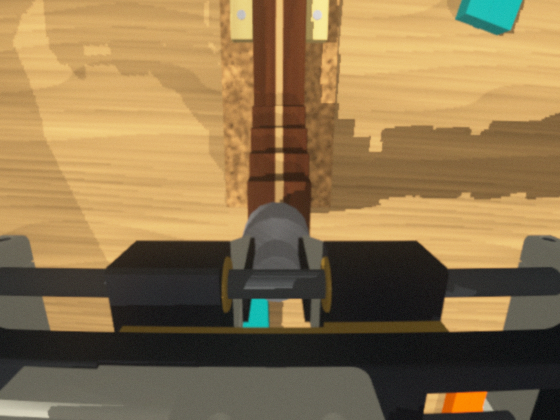

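View pics/s26.png

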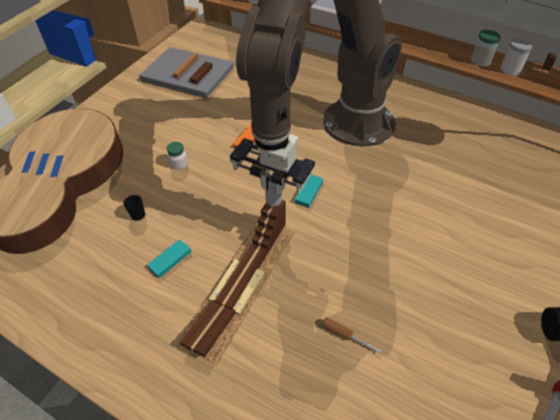

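Weight hovering over the top block. Lowering gently.

Emit:
{"api": "drive_tool", "payload": {"steps": [[[0, 0.011, 0.06], 0.002], [[0, 0.011, 0.11], 0.002], [[0, 0.011, 0.13], 0.002], [[0, 0.011, 0.13], 0.002], [[0, 0.011, 0.13], 0.002]]}}

```text
time: 42.98
tool_pos: [0.5451, -0.0307, 0.169]
tool_rot: [[0.999, 0.046, 0.008], [0.046, -0.999, 0.001], [0.008, -0.001, -1.0]]
wrist_force: [0.1, 0.4, -4.7]
finger_gap: 0.0232
```

```bash
python3 - <<'E'
from m import *
go([.5445,-.0298,.166],2.7)
d=snap('scene');c=proj(d,[.5439,-.0297,.106]).astype(int);print(c)
cv2.imwrite('pics/c27.png',cv2.resize(d['frame'][c[1]-50:c[1]+60,c[0]-60:c[0]+60],None,fx=5,fy=5,interpolation=cv2.INTER_CUBIC)[:,:,::-1])
E
```

```text
t 42.975 pos [ 0.5451 -0.0307  0.169 ] yaw 2.64 gap 0.0232 F [ 0.1  0.4 -4.7] q7 -1.73
  shift [-0.004 -0.006  0.02 ] dist 0.0032 turn -0.0006
[272 205]
```

View pics/c27.png

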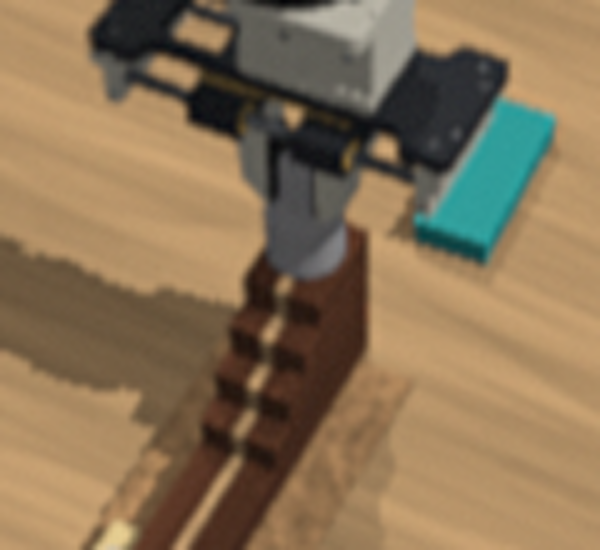

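Emit:
{"api": "drive_tool", "payload": {"steps": [[[-0.004, -0.006, 0.01], 0], [[-0.004, -0.006, 0.017], 0], [[-0.004, -0.006, 0.021], 0], [[-0.004, -0.006, 0.022], 0], [[-0.004, -0.006, 0.022], 0]]}}

```text
time: 43.65
tool_pos: [0.5446, -0.0298, 0.1659]
tool_rot: [[0.999, 0.046, 0.009], [0.046, -0.999, 0.001], [0.009, -0.001, -1.0]]
wrist_force: [-0.6, 0.5, -1.5]
finger_gap: 0.0231
```

Emit:
{"api": "drive_tool", "payload": {"steps": [[[0, 0, 0.003], 0], [[0, 0, 0.003], 0]]}}

```text
time: 43.9
tool_pos: [0.5447, -0.0298, 0.1659]
tool_rot: [[0.999, 0.046, 0.009], [0.046, -0.999, 0.001], [0.009, -0.001, -1.0]]
wrist_force: [-3.3, -0.6, 3.6]
finger_gap: 0.0232
```

Emit:
{"api": "drive_tool", "payload": {"steps": [[[0, 0, 0], 0], [[0, 0, 0], 0], [[0, 0, 0], 0], [[0, 0, 0], 0], [[0, 0, 0], 0]], "claw": 0.5}}

```text
time: 44.52
tool_pos: [0.5447, -0.0297, 0.1658]
tool_rot: [[0.999, 0.046, 0.009], [0.046, -0.999, 0.001], [0.009, -0.001, -1.0]]
wrist_force: [0.1, 0.6, -0.4]
finger_gap: 0.0668
```

Emit:
{"api": "drive_tool", "payload": {"steps": [[[0, 0, -0.15], 0], [[0, 0, -0.4], 0], [[0, 0, -0.7], 0], [[0, 0, -0.9], 0], [[0, 0, -0.9], 0]]}}

```text
time: 45.15
tool_pos: [0.5448, -0.0297, 0.3034]
tool_rot: [[0.999, 0.046, 0.014], [0.046, -0.999, 0.001], [0.014, -0.0, -1.0]]
wrist_force: [-0.0, 0.8, -0.4]
finger_gap: 0.0686
```

Emit:
{"api": "drive_tool", "payload": {"steps": [[[-0.3, 0, 0], 0], [[-0.55, 0, 0], 0], [[-0.65, 0, 0], 0], [[-0.65, 0, 0], 0], [[-0.65, 0, 0], 0]]}}

```text
time: 45.78
tool_pos: [0.4485, -0.0342, 0.3019]
tool_rot: [[0.999, 0.046, 0.014], [0.046, -0.999, 0.001], [0.014, -0.001, -1.0]]
wrist_force: [0.1, -0.7, -0.2]
finger_gap: 0.0688
```

```bash
python3 - <<'E'
from m import *
go([.5445,-.0298,.166],2.7)
d=snap('wrist','w28.png')
E
```

```text
t 45.775 pos [ 0.4485 -0.0342  0.3019] yaw 2.65 gap 0.0688 F [ 0.1 -0.7 -0.2] q7 -1.62
  shift [0.628 0.001 0.915] dist 0.1665 turn -0.0006
```

View pics/w28.png

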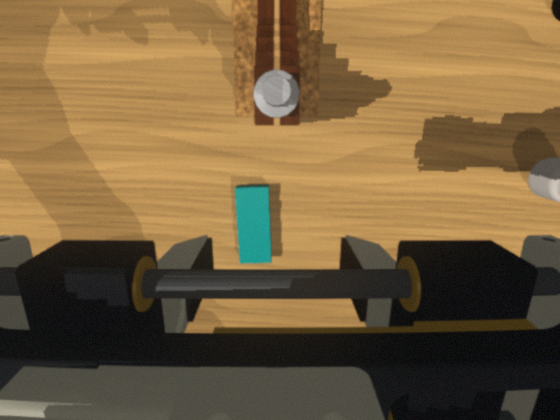

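```bash
python3 - <<'E'
from m import *
d=snap('wrist');f=d['frame'];s=6
g=cv2.resize(f[50:140,225:330],None,fx=s,fy=s,interpolation=cv2.INTER_CUBIC)
m=(g[:,:,2].astype(float)>.78*g[:,:,0]).astype(np.uint8)*255
m=cv2.morphologyEx(m,cv2.MORPH_OPEN,np.ones((25,25)))
cs,_=cv2.findContours(m,cv2.RETR_EXTERNAL,cv2.CHAIN_APPROX_NONE);k=max(cs,key=cv2.contourArea)
(c,r)=cv2.minEnclosingCircle(k);c=np.array(c)/s-.5+.5/s+[225,50]
p=onz(d,c,.14);print(c,r/s,p,'diam',2*np.linalg.norm(onz(d,c+[r/s,0],.14)-p),'want .5438 -.0296')
cv2.drawContours(g,[k],-1,(0,255,0),1);cv2.imwrite('pics/c28.png',g[:,:,::-1])
print([proj(d,[.5148,-.031,z])[1] for z in(.026,.106)])
d=snap('scene');c=proj(d,[.5439,-.0297,.106]).astype(int)
cv2.imwrite('pics/c29.png',cv2.resize(d['frame'][c[1]-55:c[1]+65,c[0]-60:c[0]+60],None,fx=4.5,fy=4.5,interpolation=cv2.INTER_CUBIC)[:,:,::-1])
snap('top','t29.png')
E
```

```text
[276.31694539  93.33132935] 24.191797892252605 [ 0.54313769 -0.02925755  0.14      ] diam 0.04381989618592896 want .5438 -.0296
[np.float64(124.2341456013712), np.float64(124.97843536099563)]
```

View pics/c28.png

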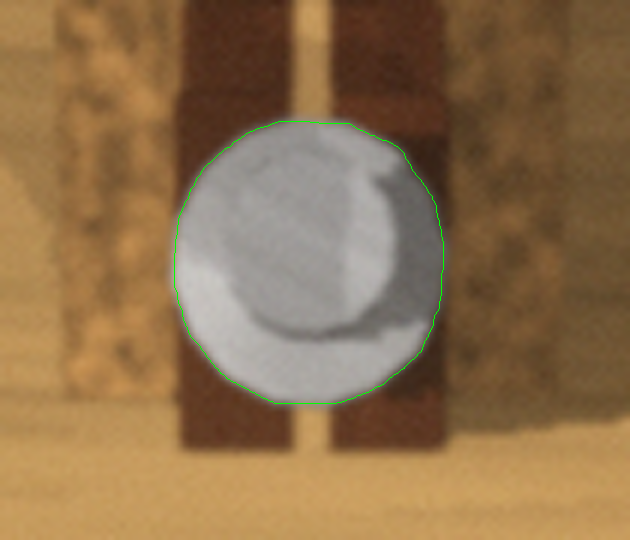

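View pics/c29.png

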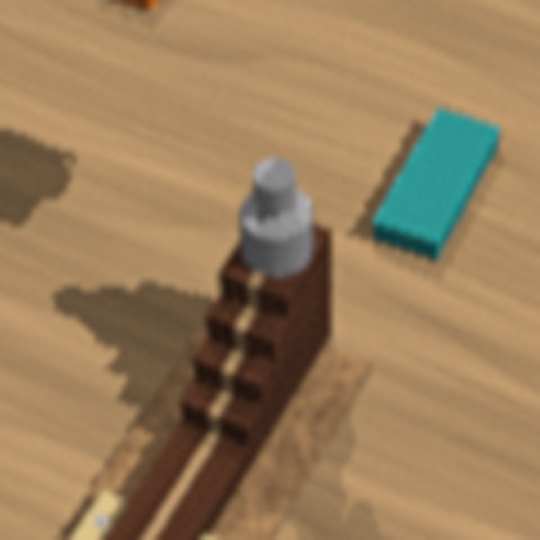

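View pics/t29.png

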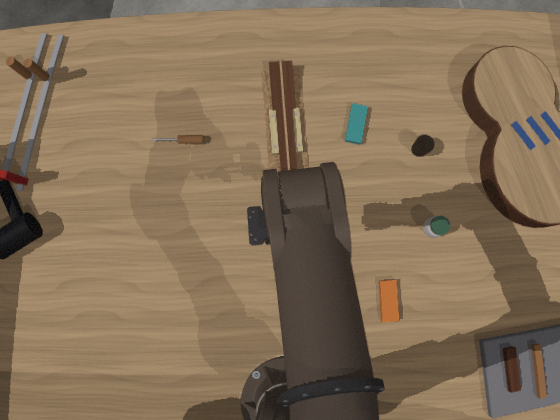

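The weight stands upright within about 1 mm of the top block's middle. The stack is flush, the arm is clear, and the jar, cup and screwdriver are at their first pixels. Handing in.

```bash
python3 -c "
from station import arm
print(arm.state()['time']);print(arm.finish_job())"
```

```text
45.975
the job is handed in; nothing more can be done
None
```

The heel is built and the job was handed in at 46 s of the 136 s allowed. I stacked block112, block94, block76 and block58 on the neck's butt end in that order, then stood the weight on the top block.

**Blocks:** As each block was seated, its centre stripe read within about 0.3 mm of the neck's line. Its far end read within about 0.5 mm of where a flush butt end puts it. From above, the butt end showed one clean edge after each block.

**Weight:** It stands upright, about 0.7 mm from the middle of the top block.

**Bystanders:** The jar, the cup and the screwdriver are at their original pixels in the last top view.

**Small disagreements:**
- The top and wrist cameras differed by about 2 mm, so I used the wrist camera for the final fits.
- Block58 read about 0.4 mm too far toward the headstock when seated, and I left it there.

No check failed. The highest contact force I saw was about 16 N.

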